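# Empty the patch chassis and pack its cassettes in the return carton

## Robot

A 7-joint arm with a two-finger parallel gripper is mounted at the origin on the work surface. World frame = base frame: x ahead of the robot, y to its left, z up, the work surface at z = 0. Lengths are in m, angles in rad, forces in N, time in s.
With the tool pointing down it reaches from about 0.425 to 0.875 m from the base axis. Payload 4.7 kg.
Tool frame: the origin (TCP) lies at the very end of the fingers, on their centre line; the grasp point (between the pads) lies 19 mm behind it; x points along the fingers, z is the direction in which the jaws open and shut, and the axes are right-handed (so a half turn about x gives the same grasp; the last joint's range is limited). The gripper opens to 87 mm and grips with 3 to 60 N. Pads are 19 mm wide; open, the fingers measure 117 mm over their backs; the gripper's body (75 mm by 190 mm) begins 51 mm behind the grasp point.
Start: joints at [-1.235, 0.321, -0.07, 1.45, 0.023, 1.371, -0.057], TCP at [0.206, 0.617, 0.223] pointing down, gripper open.
Joint ranges: [-2.86, 2.86], [-0.3, 2.09], [-1.38, 1.24], [0.06, 2.45], [-1.56, 4.7], [0.09, 2.05], [-2.69, 2.69]. Speed limits (rad/s): [2.57, 2.57, 3.14, 3.14, 3.14, 3.14, 3.14].

## Interface

Orientations are given as a unit quaternion [x, y, z, w].
In Python, from station import manip gives the robot as it stands.
- The arm moves only by the tool jog_arm, never from a script. Its argument "deltas" is a list of rows, each an object with "delta_pos": the shift along the tool's x, y, z in mm, a list of three; "angular": the turn, a rotation vector about the tool's x, y, z in rad, a list of three; "claw": the finger opening in mm, from 0 to 87. In form: [{"delta_pos": [dx, dy, dz], "angular": [ax, ay, az], "claw": claw}, ...]. A call has 1 to 12 rows; each row is the pose to reach, as a shift and turn from the pose commanded when the call began, along the tool's axes at that moment; what a row does not reach only later rows make up. A row lasts 1/8 s, in which the tool goes at most 62.5 mm and 10.7 degrees, less where a joint would pass 70% of its speed; a pose out of reach is approached as far as the arm can. A call with a gripper value outside its range is refused whole. The fingers move at their own pace and stop on an object; the grip force is fixed at half the most. Time passes only in rows, so rows that repeat a pose let the fingers close. It gives the time, the measured TCP pose, the force and the opening at its end, in the units of the state.
- manip.get_state(): the state, without advancing time (a new reading comes with each control period).
- manip.camera(name): name is "scene" or "top"; returns the picture (420x560x3 uint8, red, green, blue); there is no depth.
- manip.calibration(name): a dict with "mtx" (3x3 intrinsics, pixels), "T" (4x4, takes a point from camera to world coordinates). Camera axes: x right, y down, z forward; pixel columns grow to the right and rows downward; lengths in m; the calibration is good to about 2 mm. A picture is of the moment at which its call begins. calibration takes no time and is no camera call.
- manip.finish_job(): hands the job in, once; it reports no verdict.
The state is a dict: "clock": time; "qpos": joint angles; "joint_velocities": joint speeds; "tau": joint torques, N m; "position": TCP position; "eef_rot": TCP orientation; "contact_force": force on the tool from outside, world axes, zero at the start; "moment": the same for the moment, N m; "opening": finger opening in m.
Only numpy, scipy, OpenCV 4.12 (cv2) and the standard library are available. Lean on these libraries where they do the work, as an engineer would, in place of code of your own. Each camera call takes 0.05 s, during which the arm holds its last target.

## Task

Pack the fibre cassettes for return: fold both flaps of the carton open until they stand upright or lean back, draw every cassette still fitted straight out of its chassis channel keeping it level, and lay these and the loose cassette from the bench flat on the carton's floor, grip tabs up, none on top of another. Then fold both flaps down shut again, leaving the bottle and the screwdriver where they are.

Things in the scene. Friction and masses are not known exactly. Their poses are not given: they have to be found in the camera images.
- chassis: white fixed steel chassis 120 (x) x 247 (y) x 41 (z) mm, origin under its centre. Four channels open at the front (-x) only, at y = -87, -29, 29, 87 mm: 43 wide, 115 deep, z 8 to 35 mm. A fitted cassette (1.5 mm side play, 3 mm in height; binds if tilted) lies parallel, rear about 105 mm inside, slides out along -x and is clear once its centre is at x below -130 mm
- cassette0_mid (a point): grey fibre cassette 140 (x) x 40 (y) x 24 (z) mm, 0.14 kg; upright black tab on top, 26 (x) x 12 (y) mm, centred 55 mm towards its front (-x) from the centre, rising to 84 mm above the underside: pinch it from above across y. Point: centre in x and y, 42 mm above the underside; z up. Starts in a chassis channel, tab out; None if absent.
- cassette1_mid (a point): grey fibre cassette 140 (x) x 40 (y) x 24 (z) mm, 0.14 kg; upright black tab on top, 26 (x) x 12 (y) mm, centred 55 mm towards its front (-x) from the centre, rising to 84 mm above the underside: pinch it from above across y. Point: centre in x and y, 42 mm above the underside; z up. Starts in a chassis channel, tab out; None if absent.
- cassette2_mid (a point): grey fibre cassette 140 (x) x 40 (y) x 24 (z) mm, 0.14 kg; upright black tab on top, 26 (x) x 12 (y) mm, centred 55 mm towards its front (-x) from the centre, rising to 84 mm above the underside: pinch it from above across y. Point: centre in x and y, 42 mm above the underside; z up. Starts in a chassis channel, tab out; None if absent.
- cassette3_mid (a point): grey fibre cassette 140 (x) x 40 (y) x 24 (z) mm, 0.14 kg; upright black tab on top, 26 (x) x 12 (y) mm, centred 55 mm towards its front (-x) from the centre, rising to 84 mm above the underside: pinch it from above across y. Point: centre in x and y, 42 mm above the underside; z up. Starts in a chassis channel, tab out; None if absent.
- cassette4_mid (a point): grey fibre cassette 140 (x) x 40 (y) x 24 (z) mm, 0.14 kg; upright black tab on top, 26 (x) x 12 (y) mm, centred 55 mm towards its front (-x) from the centre, rising to 84 mm above the underside: pinch it from above across y. Point: centre in x and y, 42 mm above the underside; z up. Starts loose on the bench, upright, tab end away from the robot; may get knocked aside.
- carton: open-topped cardboard carton fixed to the bench, inside 290 (x) x 225 (y) mm, walls 5 mm, rim at z = 114 mm, inner floor at z = 4 mm; origin under its centre. Two short flaps on its +y and -y rims
- flap_out (a joint): angle of the cardboard flap on the carton's +y rim: 0 = shut, level; 1.57 = upright; 1.9 = leaning back at its stop. Hinge line along carton x at carton y = +117.5, z = 117 mm. Plate 290 mm along the hinge x 55 mm, 5 thick; a tongue 30 mm wide goes on from the middle of its free edge to 110 mm from the hinge. Stiff hinge (0.05 N m), stays where left; starts up to 0.35 ajar
- flap_in (a joint): angle of the cardboard flap on the carton's -y rim: 0 = shut, level; 1.57 = upright; 1.9 = leaning back at its stop. Hinge line along carton x at carton y = -117.5, z = 117 mm. Plate 290 mm along the hinge x 55 mm, 5 thick; a tongue 30 mm wide goes on from the middle of its free edge to 110 mm from the hinge. Stiff hinge (0.05 N m), stays where left; starts up to 0.35 ajar
- flap_out_tongue (a point): point on the tongue of the +y flap, in the middle of its 30 mm width and 5 mm thickness, 92 mm from the hinge line (18 mm from the tongue's end); its side edges can be pinched from above, the fingers closing along the carton's x, and the flap turns between the fingers as they follow the arc
- flap_in_tongue (a point): the same point on the tongue of the -y flap
- bottle: bystander: white plastic bottle, 60 mm across, 150 mm tall, standing beyond the work; origin under its centre
- screwdriver: bystander: screwdriver 190 mm long lying at the -y end of the bench; origin under its middle

How it is judged:
On the way, in this order (a step that is already met when the one before it is completed fails the run):
1. both carton flaps stand open, upright or leaning back (value of joint each of flap_out, flap_in above 1.45 rad), for 0.2 s.
2. every cassette lies flat on the carton's floor (x of cassette0_mid in the frame of carton between -0.135 and 0.135 m and y of cassette0_mid in the frame of carton between -0.105 and 0.105 m and z of each of cassette0_mid, cassette1_mid, cassette2_mid, cassette3_mid, cassette4_mid in the frame of carton below 0.061 m and angle between each of cassette0_mid, cassette1_mid, cassette2_mid, cassette3_mid, cassette4_mid's own z axis and vertical below 0.2 rad and x of cassette1_mid in the frame of carton between -0.135 and 0.135 m and y of cassette1_mid in the frame of carton between -0.105 and 0.105 m and x of cassette2_mid in the frame of carton between -0.135 and 0.135 m and y of cassette2_mid in the frame of carton between -0.105 and 0.105 m and x of cassette3_mid in the frame of carton between -0.135 and 0.135 m and y of cassette3_mid in the frame of carton between -0.105 and 0.105 m and x of cassette4_mid in the frame of carton between -0.135 and 0.135 m and y of cassette4_mid in the frame of carton between -0.105 and 0.105 m), for 0.2 s.
At the end, for the whole second after the job is handed in: every cassette that is present lies in the carton, on its floor (its centre less than 15 mm above where it rests), tab up within 0.2 rad of vertical and at rest; both flaps are shut to within 0.25 rad of level (all of step 2 and linear speed of each of cassette0, cassette1, cassette2, cassette3, cassette4 below 0.03 m/s and value of joint each of flap_out, flap_in below 0.25 rad); the robot touches nothing.
It fails at once if a cassette is tilted by more than 0.15 rad while its rear is still in the channel ((x of cassette0_mid in the frame of chassis between -0.12 and 0.06 m and y of cassette0_mid in the frame of chassis between -0.12 and 0.12 m and z of cassette0_mid in the frame of chassis below 0.076 m and angle between cassette0_mid's own z axis and vertical above 0.15 rad) or (x of cassette1_mid in the frame of chassis between -0.12 and 0.06 m and y of cassette1_mid in the frame of chassis between -0.12 and 0.12 m and z of cassette1_mid in the frame of chassis below 0.076 m and angle between cassette1_mid's own z axis and vertical above 0.15 rad) or (x of cassette2_mid in the frame of chassis between -0.12 and 0.06 m and y of cassette2_mid in the frame of chassis between -0.12 and 0.12 m and z of cassette2_mid in the frame of chassis below 0.076 m and angle between cassette2_mid's own z axis and vertical above 0.15 rad) or (x of cassette3_mid in the frame of chassis between -0.12 and 0.06 m and y of cassette3_mid in the frame of chassis between -0.12 and 0.12 m and z of cassette3_mid in the frame of chassis below 0.076 m and angle between cassette3_mid's own z axis and vertical above 0.15 rad)).
It fails at once if the bottle or the screwdriver is moved more than 40 mm (distance of any of bottle, screwdriver from where it was at the start of the episode above 0.04 m).
Of cassette0, cassette1, cassette2, cassette3 only 2 to 3 are there at a start; the rules pass over those that are not, and their reading is None.
At some moment in a run one of cassette4 may be knocked a few centimetres aside while the robot is not near it.
Once in a run the grip may slacken for a moment while it holds something.
It also fails if it takes over 210 s, if anything falls off the work surface, if the arm or the gripper's body presses on something with over 40 N, if the wrist force passes 120 N, or if a joint passes its speed limit or range.

## Working session

There is one attempt and no reset: what is moved stays moved. The work goes in short steps, Python scripts to look and compute and a tool call to move; the robot and the scene stay as the last step left them, time stands still between calls to the robot, and variables do not carry over. Pictures are saved under pics/ and viewed, and the job is handed in when it is done.

Besides the shell and the picture viewer there is one more tool, called after "Call:" as name(argument=value, ...) on one line, values as JSON. jog_arm: Moves the arm, as the interface text tells. Its arguments: {"type":"object","properties":{"deltas":{"type":"array"}},"required":["deltas"]}

```bash
mkdir -p pics; ls
python3 - <<'E'
from station import manip
import cv2,numpy as np
np.set_printoptions(precision=4,suppress=True)
print(manip.get_state())
for n in("scene","top"):
    c=manip.calibration(n);print(n,c["mtx"],c["T"])
    im=manip.camera(n);cv2.imwrite(f"pics/{n}0.png",im[:,:,::-1])
E
```

```text
pics
{'clock': 0.0, 'qpos': array([-1.2349,  0.3219, -0.0701,  1.4517,  0.0226,  1.3708, -0.0569]), 'joint_velocities': array([ 0.0001,  0.0008,  0.    , -0.0013,  0.0018, -0.0004, -0.0023]), 'tau': array([ -0.0005, -49.1304,  -0.4042, -31.2519,  -0.0638,   0.0443,
         0.0002]), 'position': array([0.2054, 0.6161, 0.2214]), 'eef_rot': array([-0.4139,  0.5742,  0.413 ,  0.5731]), 'contact_force': array([ 0.7111,  0.098 , -0.8039]), 'moment': array([0.0011, 0.0428, 0.0224]), 'opening': 0.08724448094065133}
scene [[432.3421   0.     271.5401]
 [  0.     432.3421 222.4424]
 [  0.       0.       1.    ]] [[-0.5406  0.6157 -0.5733  1.3181]
 [ 0.8411  0.3821 -0.3828  0.4027]
 [-0.0167 -0.6891 -0.7245  0.994 ]
 [ 0.      0.      0.      1.    ]]
top [[428.965    0.     276.8512]
 [  0.     428.965  208.5565]
 [  0.       0.       1.    ]] [[ 0.0229 -0.9808  0.1936  0.3829]
 [-0.9996 -0.0253 -0.01   -0.0763]
 [ 0.0147 -0.1933 -0.981   1.3354]
 [ 0.      0.      0.      1.    ]]
```

View pics/scene0.png

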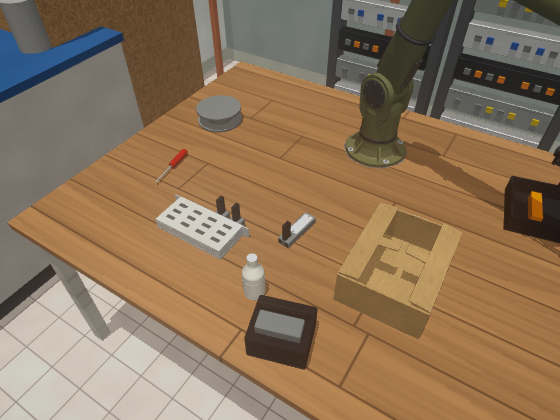

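View pics/top0.png

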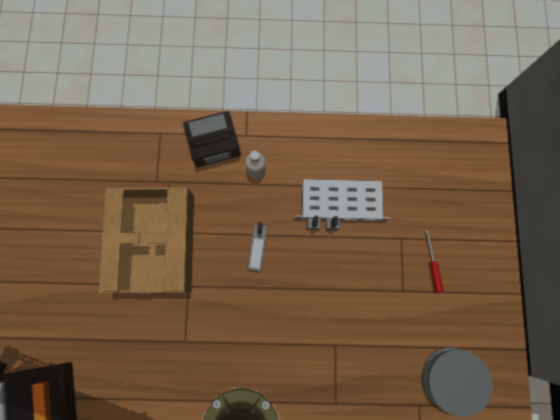

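```bash
cat > h.py <<'E'
from station import manip
import cv2,numpy as np
from scipy.spatial.transform import Rotation as R
np.set_printoptions(precision=4,suppress=True)
def proj(n,p):
    c=manip.calibration(n);T=np.linalg.inv(c["T"]);p=np.atleast_2d(p)
    q=(T[:3,:3]@p.T+T[:3,3:]).T@c["mtx"].T
    return q[:,:2]/q[:,2:]
def back(n,uv,z):
    c=manip.calibration(n);T=c["T"];uv=np.atleast_2d(uv)
    d=np.linalg.inv(c["mtx"])@np.c_[uv,np.ones(len(uv))].T
    d=(T[:3,:3]@d).T;o=T[:3,3]
    return o+d*((z-o[2])/d[:,2])[:,None]
def tri(uvs,uvt):
    P=[]
    for n in("scene","top"):
        c=manip.calibration(n);P.append(c["mtx"]@np.linalg.inv(c["T"])[:3])
    X=cv2.triangulatePoints(P[0],P[1],np.array(uvs,float).reshape(2,1),np.array(uvt,float).reshape(2,1))
    return (X[:3]/X[3]).ravel()
def shot(n,name,box=None,s=1):
    im=manip.camera(n)[:,:,::-1].copy()
    if box: x0,y0,x1,y1=box; im=im[y0:y1,x0:x1]
    if s!=1: im=cv2.resize(im,None,fx=s,fy=s,interpolation=cv2.INTER_CUBIC)
    cv2.imwrite("pics/"+name+".png",im)
def crop(src,name,box,s):
    im=cv2.imread("pics/"+src+".png");x0,y0,x1,y1=box
    cv2.imwrite("pics/"+name+".png",cv2.resize(im[y0:y1,x0:x1],None,fx=s,fy=s,interpolation=cv2.INTER_CUBIC))
def st():
    s=manip.get_state();r=R.from_quat(s["eef_rot"]).as_matrix()
    print("t",round(s["clock"],2),"tcp",s["position"],"open",round(s["opening"],4),"F",s["contact_force"].round(1));print(r);print("q",s["qpos"])
    return s,r
E
python3 - <<'E'
from h import *
st()
print(proj("top",[[.206,.617,.22],[.206,.617,.35]]),proj("scene",[[.206,.617,.22],[.206,.617,.35]]))
crop("top0","t1",(90,175,200,305),6 and 5)
crop("top0","t2",(230,140,400,280),4)
crop("scene0","s1",(320,190,480,340),4)
crop("scene0","s2",(140,180,330,310),4)
E
```

```text
t 0.1 tcp [0.2055 0.6161 0.2216] open 0.0871 F [ 0.2  0.7 -0.2]
[[-0.0004 -0.9487  0.3163]
 [-0.0017  0.3163  0.9487]
 [-1.     -0.0001 -0.0017]]
q [-1.2349  0.3218 -0.0701  1.4516  0.0226  1.3708 -0.0569]
[[-13.7799 359.8944]
 [-52.9439 369.102 ]] [[579.2251 195.5237]
 [606.6619 155.1452]]
```

View pics/t1.png

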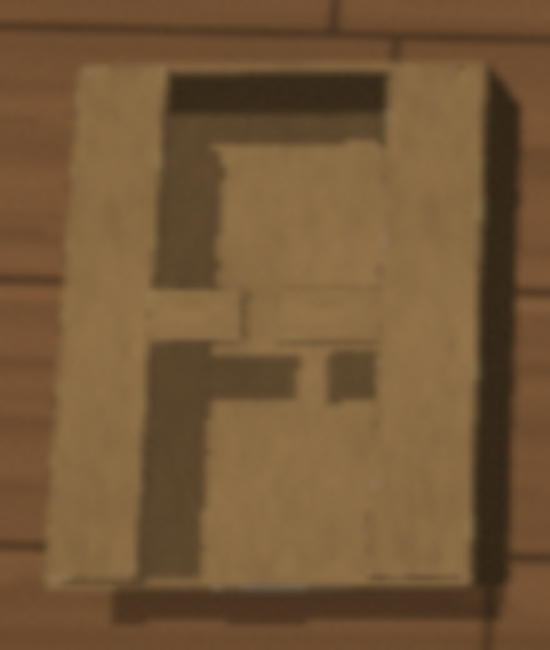

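View pics/t2.png

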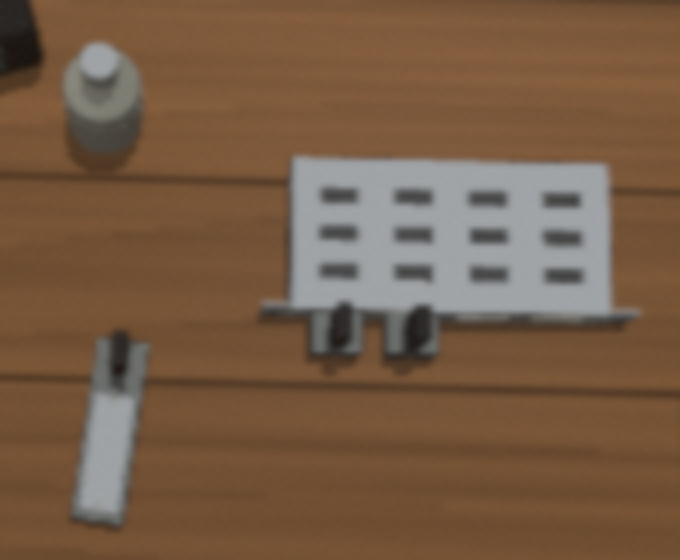

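View pics/s1.png

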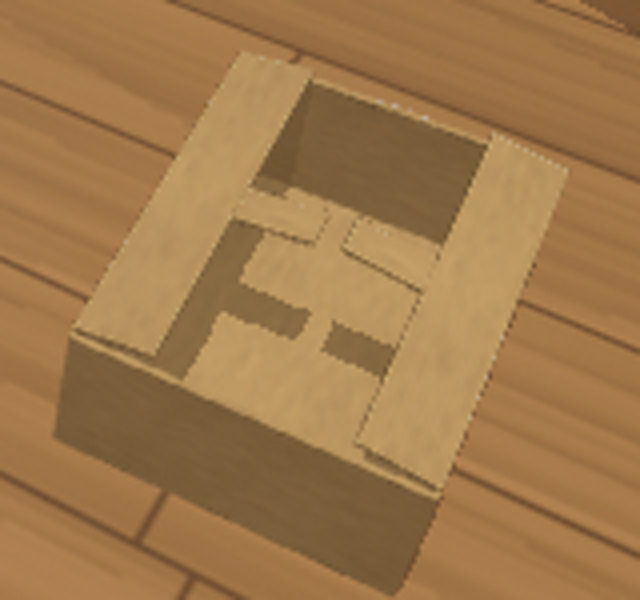

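View pics/s2.png

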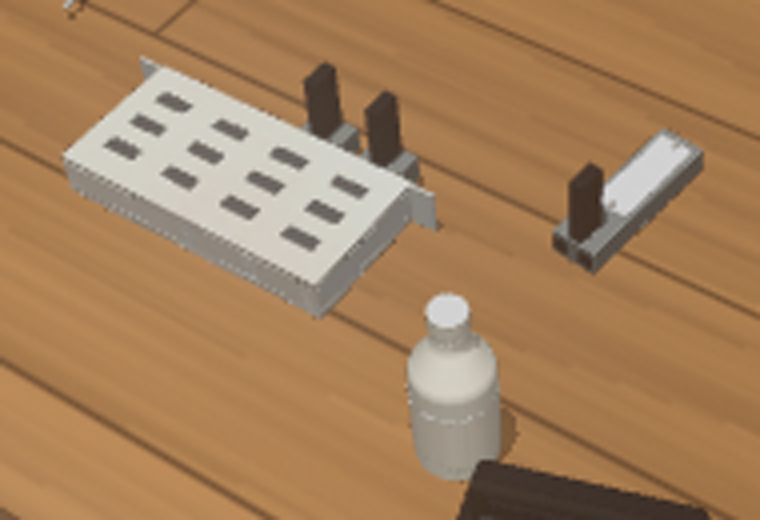

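```bash
cat > fit.py <<'E'
from h import *
from scipy.optimize import least_squares
def cv(px,off,s): return (np.array(px,float)+.5)/s-.5+off
def rz(a): return np.array([[np.cos(a),-np.sin(a),0],[np.sin(a),np.cos(a),0],[0,0,1]])
def fl(side,x,r,a,up=2.5):
    y=117.5-r*np.cos(a)+0*up; z=117+r*np.sin(a)+up*np.cos(a); y-=-0 ; y-= up*np.sin(a)*-1*0
    # surface normal at closed is +z; rotates to +y(outward) when opening
    y=y+up*np.sin(a)
    return np.array([x,side*y,z])/1000
T=lambda p:("top",cv(p,(90,175),5)); S=lambda p:("scene",cv(p,(320,190),4))
obs=[]
for s,pts in ((1,[(T((82,68)),145,0),(T((47,586)),-145,0),(T((168,68)),145,55),(T((137,580)),-145,55),(T((240,290)),15,110),(T((240,340)),-15,110),
  (S((568,172)),-145,0),(S((438,492)),145,0),(S((493,135)),-145,55),(S((357,443)),145,55),(S((360,220)),-15,110),(S((345,245)),15,110)]),
 (-1,[(T((487,66)),145,0),(T((473,583)),-145,0),(T((387,68)),145,55),(T((375,577)),-145,55),(T((277,290)),15,110),(T((277,342)),-15,110),
  (S((240,52)),-145,0),(S((72,330)),145,0),(S((312,75)),-145,55),(S((153,357)),145,55),(S((327,212)),-15,110),(S((318,243)),15,110)])):
    obs+=[(o[0],o[1],s,x,r) for o,x,r in pts]
def res(p,full=False):
    out=[]
    for n,uv,s,x,r in obs:
        w=rz(p[2])@fl(s,x,r,p[3] if s>0 else p[4])+[p[0],p[1],0]
        out.append(proj(n,w)[0]-uv)
    return np.array(out) if full else np.ravel(out)
r=least_squares(res,[.45,.3,0,.2,.2],loss="soft_l1")
print("carton",r.x);print(res(r.x,True).round(1).tolist())
# chassis
T=lambda p:("top",cv(p,(230,140),4)); S=lambda p:("scene",cv(p,(140,180),4))
def fitp(obs,p0):
    f=lambda p:np.ravel([proj(n,rz(p[2])@np.array(q)/1000+[p[0],p[1],0])[0]-uv for (n,uv),q in obs])
    r=least_squares(f,p0,loss="soft_l1");print(r.x,f(r.x).reshape(-1,2).round(1).tolist());return r.x
print("chassis");fitp([(T((292,158)),(60,123.5,41)),(T((608,165)),(60,-123.5,41)),(T((290,308)),(-60,123.5,41)),(T((612,315)),(-60,-123.5,41)),
 (S((405,185)),(-60,123.5,41)),(S((160,68)),(-60,-123.5,41)),(S((65,157)),(60,-123.5,41)),(S((320,290)),(60,123.5,41))],[.55,-.2,0])
print("loose");fitp([(T((77,517)),(70,20,24)),(T((122,522)),(70,-20,24)),(T((97,340)),(-70,20,24)),(T((150,345)),(-70,-20,24)),
 (S((665,130)),(70,-20,24)),(S((703,155)),(70,20,24)),(S((553,238)),(-70,-20,24)),(S((595,262)),(-70,20,24))][:0]+
 [(T((77,515)),(70,-20,24)),(T((122,522)),(70,20,24)),(T((97,340)),(-70,-20,24)),(T((150,345)),(-70,20,24)),
 (S((668,130)),(70,20,24)),(S((703,155)),(70,-20,24)),(S((553,238)),(-70,20,24)),(S((595,262)),(-70,-20,24))],[.4,0,3.0])
E
python3 fit.py
```

```text
carton [0.5289 0.2864 0.0358 0.1468 0.0774]
[[-0.5, 0.2], [-0.3, -1.6], [0.2, -0.7], [0.5, -0.7], [1.7, -0.9], [1.2, -0.3], [1.1, -1.5], [2.3, -1.4], [0.6, -1.5], [0.4, -1.1], [-0.2, -1.0], [-0.2, 0.4], [-0.0, -0.1], [-0.1, -2.1], [0.7, -0.7], [-0.7, -0.6], [1.2, -0.6], [0.7, -0.4], [0.6, -1.2], [0.8, -1.6], [1.1, -1.5], [1.1, -0.4], [1.1, 0.4], [-0.5, 0.3]]
chassis
[ 0.6776 -0.2914  0.0054] [[-0.0, -0.9], [-0.2, -1.0], [0.2, -0.6], [0.0, -0.8], [2.5, -1.2], [1.5, -0.9], [-0.3, -0.5], [-0.2, -1.5]]
loose
[ 0.5234 -0.0322  3.0262] [[-1.6, -0.5], [0.2, -0.4], [0.3, -1.9], [-0.2, -1.4], [-0.7, -1.0], [0.8, -1.6], [0.4, -2.1], [0.4, -1.8]]
```

```bash
cat >> fit.py <<'E'
def ov(src,n,box,s,polys,name):
    im=cv2.imread("pics/"+src+".png");x0,y0,x1,y1=box
    im=cv2.resize(im[y0:y1,x0:x1],None,fx=s,fy=s,interpolation=cv2.INTER_CUBIC)
    for P in polys:
        u=((proj(n,np.array(P))-[x0,y0]+.5)*s-.5).round().astype(int)
        cv2.polylines(im,[u],True,(0,0,255),1)
    cv2.imwrite("pics/"+name+".png",im)
E
python3 - <<'E'
from fit import *
p=[0.5289,0.2864,0.0358,0.1468,0.0774]
W=lambda q,p:rz(p[2])@np.array(q)+[p[0],p[1],0]
cp=[]
for s,a in((1,p[3]),(-1,p[4])):
    for up in(2.5,):
        cp.append([W(fl(s,x,r,a,up),p) for x,r in((145,0),(145,55),(15,55),(15,110),(-15,110),(-15,55),(-145,55),(-145,0))])
cp.append([W((sx*.15,sy*.1175,0),p) for sx,sy in((1,1),(1,-1),(-1,-1),(-1,1))])
cp.append([W((sx*.15,sy*.1175,0.114),p) for sx,sy in((1,1),(1,-1),(-1,-1),(-1,1))])
ov("top0","top",(90,175,200,305),4,cp,"o1");ov("scene0","scene",(320,190,480,340),4,cp,"o2")
c=[0.6776,-0.2914,0.0054];l=[.5234,-.0322,3.0262]
def cas(p,z):
    o=[]
    for zz in(0,.024):o.append([W((sx*.07,sy*.02,z+zz),p) for sx,sy in((1,1),(1,-1),(-1,-1),(-1,1))])
    for zz in(.024,.084):o.append([W((-.055+sx*.013,sy*.006,z+zz),p) for sx,sy in((1,1),(1,-1),(-1,-1),(-1,1))])
    return o
pl=cas(l,0)
for y in(.087,.029):
    q=W((-.025,y,0),c);pl+=cas([q[0],q[1],c[2]],.008)
pl.append([W((sx*.06,sy*.1235,0.041),c) for sx,sy in((1,1),(1,-1),(-1,-1),(-1,1))])
ov("top0","top",(230,140,400,280),4,pl,"o3");ov("scene0","scene",(140,180,330,310),4,pl,"o4")
a=[cv2.imread(f"pics/o{i}.png") for i in(1,2)]
h=np.zeros((600,1100,3),np.uint8)
cv2.imwrite("pics/oa.png",np.hstack([cv2.copyMakeBorder(x,0,600-x.shape[0],0,0,0) for x in a])[:, :800] if 0 else a[0])
E
```

```text
Traceback (most recent call last):
  File "fit.py", line 23, in <module>
    r=least_squares(res,[.45,.3,0,.2,.2],loss="soft_l1")
  File "fit.py", line 21, in res
    out.append(proj(n,w)[0]-uv)
               ~~~~^^^^^
  File "h.py", line 6, in proj
    c=manip.calibration(n);T=np.linalg.inv(c["T"]);p=np.atleast_2d(p)
ValueError: time passes only in moves, steps and waits
```

```bash
python3 - <<'E'
from station import manip
import pickle
pickle.dump({n:manip.calibration(n) for n in("scene","top")},open("cal.pkl","wb"))
E
sed -i 's/manip.calibration(n)/CAL[n]/; s/^np.set_print/import pickle\nCAL=pickle.load(open("\.\/cal.pkl","rb"))\nnp.set_print/' h.py
cat > ov.py <<'E'
from fit import *
p=[0.5289,0.2864,0.0358,0.1468,0.0774]
W=lambda q,p:rz(p[2])@np.array(q)+[p[0],p[1],0]
cp=[]
for s,a in((1,p[3]),(-1,p[4])):
    for up in(2.5,):
        cp.append([W(fl(s,x,r,a,up),p) for x,r in((145,0),(145,55),(15,55),(15,110),(-15,110),(-15,55),(-145,55),(-145,0))])
cp.append([W((sx*.15,sy*.1175,0),p) for sx,sy in((1,1),(1,-1),(-1,-1),(-1,1))])
cp.append([W((sx*.15,sy*.1175,0.114),p) for sx,sy in((1,1),(1,-1),(-1,-1),(-1,1))])
ov("top0","top",(90,175,200,305),4,cp,"o1");ov("scene0","scene",(320,190,480,340),4,cp,"o2")
c=[0.6776,-0.2914,0.0054];l=[.5234,-.0322,3.0262]
def cas(p,z):
    o=[]
    for zz in(0,.024):o.append([W((sx*.07,sy*.02,z+zz),p) for sx,sy in((1,1),(1,-1),(-1,-1),(-1,1))])
    for zz in(.024,.084):o.append([W((-.055+sx*.013,sy*.006,z+zz),p) for sx,sy in((1,1),(1,-1),(-1,-1),(-1,1))])
    return o
pl=cas(l,0)
for y in(.087,.029):
    q=W((-.025,y,0),c);pl+=cas([q[0],q[1],c[2]],.008)
pl.append([W((sx*.06,sy*.1235,0.041),c) for sx,sy in((1,1),(1,-1),(-1,-1),(-1,1))])
ov("top0","top",(230,140,400,280),4,pl,"o3");ov("scene0","scene",(140,180,330,310),4,pl,"o4")
E
python3 ov.py
```

```text
carton [0.5289 0.2864 0.0358 0.1468 0.0774]
[[-0.5, 0.2], [-0.3, -1.6], [0.2, -0.7], [0.5, -0.7], [1.7, -0.9], [1.2, -0.3], [1.1, -1.5], [2.3, -1.4], [0.6, -1.5], [0.4, -1.1], [-0.2, -1.0], [-0.2, 0.4], [-0.0, -0.1], [-0.1, -2.1], [0.7, -0.7], [-0.7, -0.6], [1.2, -0.6], [0.7, -0.4], [0.6, -1.2], [0.8, -1.6], [1.1, -1.5], [1.1, -0.4], [1.1, 0.4], [-0.5, 0.3]]
chassis
[ 0.6776 -0.2914  0.0054] [[-0.0, -0.9], [-0.2, -1.0], [0.2, -0.6], [0.0, -0.8], [2.5, -1.2], [1.5, -0.9], [-0.3, -0.5], [-0.2, -1.5]]
loose
[ 0.5234 -0.0322  3.0262] [[-1.6, -0.5], [0.2, -0.4], [0.3, -1.9], [-0.2, -1.4], [-0.7, -1.0], [0.8, -1.6], [0.4, -2.1], [0.4, -1.8]]
```

View pics/o1.png

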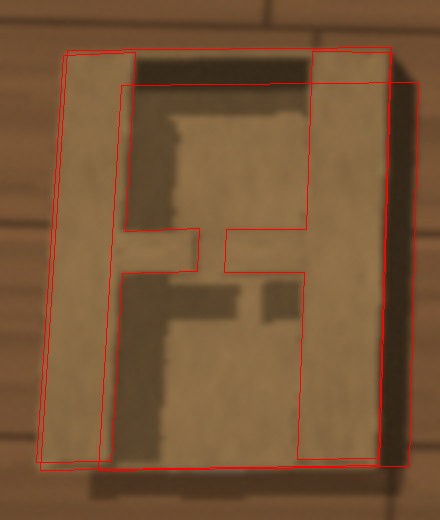

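View pics/o2.png

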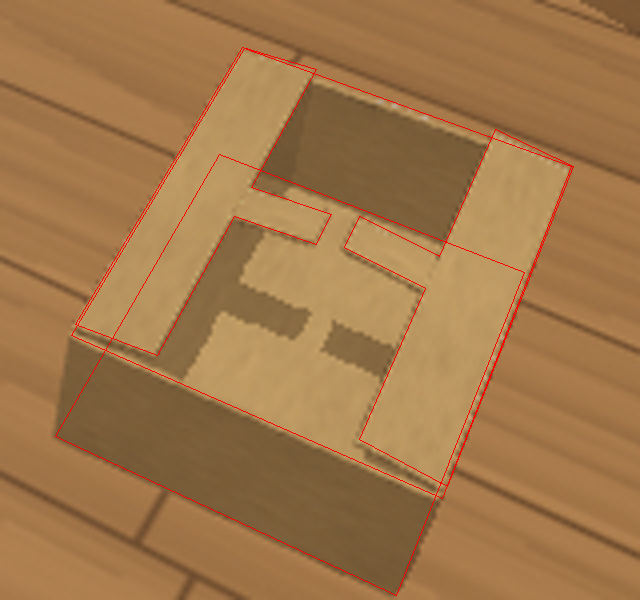

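View pics/o3.png

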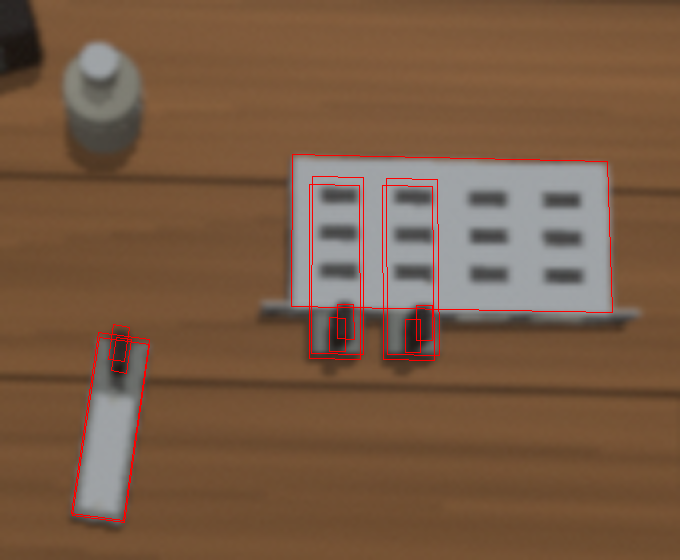

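View pics/o4.png

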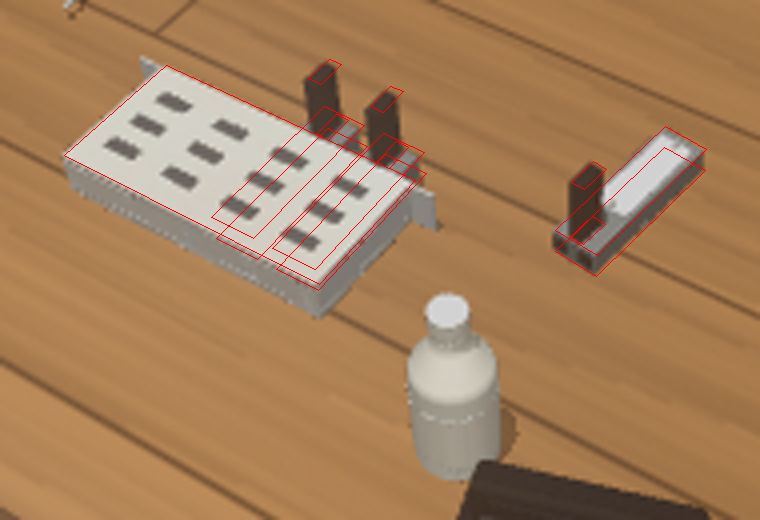

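Call:
jog_arm(deltas=[{"delta_pos": [5, -50, -23], "angular": [0.15, 0, 0], "claw": 60}, {"delta_pos": [10, -100, -46], "angular": [0.3, 0, 0], "claw": 60}, {"delta_pos": [15, -150, -69], "angular": [0.46, 0, 0], "claw": 60}, {"delta_pos": [20, -200, -92], "angular": [0.61, 0, 0], "claw": 60}, {"delta_pos": [20, -250, -115], "angular": [0.76, 0, 0], "claw": 60}, {"delta_pos": [20, -300, -138], "angular": [0.91, 0, 0], "claw": 60}, {"delta_pos": [20, -350, -161], "angular": [1.06, 0, 0], "claw": 60}, {"delta_pos": [20, -402, -186], "angular": [1.213, 0, 0], "claw": 60}, {"delta_pos": [20, -402, -186], "angular": [1.213, 0, 0], "claw": 60}, {"delta_pos": [20, -402, -186], "angular": [1.213, 0, 0], "claw": 60}])

```text
clock: 1.35
position: [0.5276, 0.3133, 0.202]
eef_rot: [-0.013, 0.707, 0.013, 0.707]
contact_force: [-0.3, -0.6, 0.3]
opening: 0.0601
```

```bash
sed -i '/^r=least/,$d' fit.py
cat > hh.py <<'E'
from h import *
CART=(0.5289,0.2864,0.0358);CH=(0.6776,-0.2914,0.0054)
def rz(a): return R.from_euler("z",a).as_matrix()
def goal(xyz,az=None,quiet=False):
    "tool-frame delta mm + turn about tool x, to bring TCP to xyz with tool z at azimuth az, tool down"
    s,r=st()
    d=r.T@(np.array(xyz)-s["position"])*1000
    z=r[:,2] if az is None else np.array([np.cos(az),np.sin(az),0])
    x=np.array([0,0,-1.]) 
    if az is None: z=z-z.dot(x)*x; z/=np.linalg.norm(z)
    g=np.c_[x,np.cross(z,x),z]
    print("delta",d.round(1),"rotvec",R.from_matrix(r.T@g).as_rotvec().round(3))
def cart(q,c=CART): return rz(c[2])@np.array(q)+[c[0],c[1],0]
E
python3 - <<'E'
from hh import *
a=.147;goal(cart([0,.1175-.092*np.cos(a),.117+.092*np.sin(a)-.019]),.0358)
shot("scene","s3",(300,100,500,340),2.5);
E
```

```text
t 1.35 tcp [0.5276 0.3133 0.202 ] open 0.0601 F [-0.3 -0.6  0.3]
[[-0.0012 -0.0364  0.9993]
 [ 0.0001  0.9993  0.0364]
 [-1.      0.0001 -0.0012]]
q [-0.8369  0.2572  0.3096  1.5863 -0.0809  1.3116 -0.4796]
delta [90.6 -0.4  0.4] rotvec [ 0.001 -0.001 -0.   ]
```

View pics/s3.png

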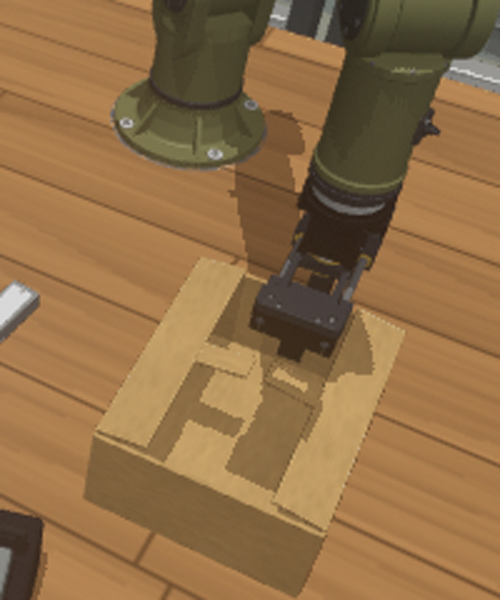

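Call:
jog_arm(deltas=[{"delta_pos": [30, 0, 0], "angular": [0, 0, 0], "claw": 60}, {"delta_pos": [60, 0, 0], "angular": [0, 0, 0], "claw": 60}, {"delta_pos": [80, 0, 0], "angular": [0, 0, 0], "claw": 60}, {"delta_pos": [91, 0, 0], "angular": [0, 0, 0], "claw": 60}, {"delta_pos": [91, 0, 0], "angular": [0, 0, 0], "claw": 20}, {"delta_pos": [91, 0, 0], "angular": [0, 0, 0], "claw": 20}, {"delta_pos": [91, 0, 0], "angular": [0, 0, 0], "claw": 20}, {"delta_pos": [91, 0, 0], "angular": [0, 0, 0], "claw": 20}])

```text
clock: 2.4
position: [0.5295, 0.3133, 0.1125]
eef_rot: [-0.012, 0.706, 0.013, 0.708]
contact_force: [-1.3, 0.8, 0.7]
opening: 0.0289
```

Run:
```python
from hh import *
for a0 in(.147,.077):
    for a in np.linspace(a0,1.75,12)[0:]:
        print(round(a,2),(-92*(np.sin(a)-np.sin(a0))).round(),(-92*(np.cos(a)-np.cos(a0))).round())
st()
shot("scene","s4",(320,130,480,340),2.8);
```

```text
0.15 -0.0 -0.0
0.29 -13.0 3.0
0.44 -26.0 8.0
0.58 -37.0 14.0
0.73 -48.0 22.0
0.88 -57.0 32.0
1.02 -65.0 43.0
1.17 -71.0 55.0
1.31 -75.0 68.0
1.46 -78.0 81.0
1.6 -78.0 94.0
1.75 -77.0 107.0
0.08 -0.0 -0.0
0.23 -14.0 2.0
0.38 -27.0 6.0
0.53 -40.0 13.0
0.69 -51.0 21.0
0.84 -61.0 30.0
0.99 -70.0 41.0
1.14 -77.0 53.0
1.29 -81.0 67.0
1.45 -84.0 80.0
1.6 -85.0 94.0
1.75 -83.0 108.0
t 2.4 tcp [0.5295 0.3133 0.1125] open 0.0289 F [-1.3  0.8  0.7]
[[ 0.0031 -0.0357  0.9994]
 [ 0.0013  0.9994  0.0357]
 [-1.      0.0012  0.0032]]
q [-0.8275  0.3246  0.3014  1.6893 -0.1038  1.1401 -0.462 ]
```

View pics/s4.png

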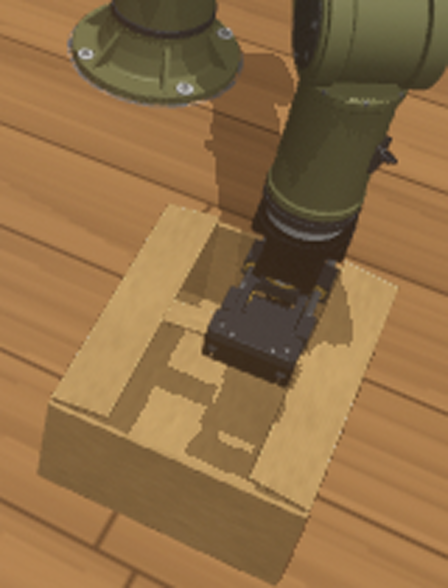

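Call:
jog_arm(deltas=[{"delta_pos": [-13, 3, 0], "angular": [0, 0, 0], "claw": 20}, {"delta_pos": [-26, 8, 0], "angular": [0, 0, 0], "claw": 20}, {"delta_pos": [-37, 14, 0], "angular": [0, 0, 0], "claw": 20}, {"delta_pos": [-48, 22, 0], "angular": [0, 0, 0], "claw": 20}, {"delta_pos": [-57, 32, 0], "angular": [0, 0, 0], "claw": 20}, {"delta_pos": [-65, 43, 0], "angular": [0, 0, 0], "claw": 20}, {"delta_pos": [-71, 55, 0], "angular": [0, 0, 0], "claw": 20}, {"delta_pos": [-75, 68, 0], "angular": [0, 0, 0], "claw": 20}, {"delta_pos": [-78, 81, 0], "angular": [0, 0, 0], "claw": 20}, {"delta_pos": [-78, 94, 0], "angular": [0, 0, 0], "claw": 20}, {"delta_pos": [-77, 107, 0], "angular": [0, 0, 0], "claw": 20}, {"delta_pos": [-77, 107, 0], "angular": [0, 0, 0], "claw": 20}])

```text
clock: 3.95
position: [0.5258, 0.4186, 0.1886]
eef_rot: [-0.013, 0.706, 0.011, 0.708]
contact_force: [4.5, -2.4, -0.9]
opening: 0.0294
```

Run:
```python
from hh import *
st()
shot("scene","s5",(320,130,480,340),2.8);
```

```text
t 3.95 tcp [0.5258 0.4186 0.1886] open 0.0294 F [ 4.5 -2.4 -0.9]
[[ 0.0021 -0.0351  0.9994]
 [-0.003   0.9994  0.0351]
 [-1.     -0.003   0.002 ]]
q [-0.9178  0.3873  0.2701  1.4465 -0.1005  1.322  -0.6069]
```

View pics/s5.png

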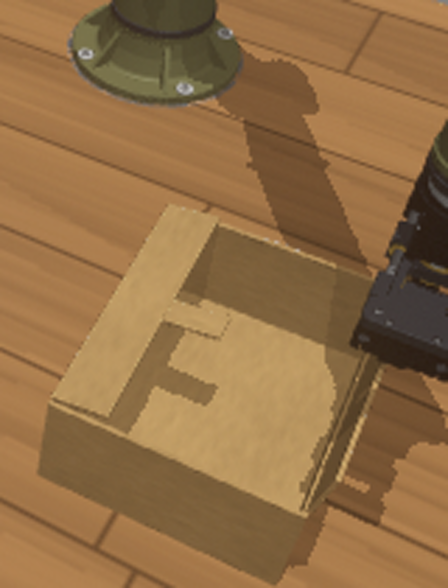

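Call:
jog_arm(deltas=[{"delta_pos": [0, 0, 0], "angular": [0, 0, 0], "claw": 60}, {"delta_pos": [0, 0, 0], "angular": [0, 0, 0], "claw": 60}, {"delta_pos": [-30, 0, 0], "angular": [0, 0, 0], "claw": 60}, {"delta_pos": [-60, 0, 0], "angular": [0, 0, 0], "claw": 60}, {"delta_pos": [-60, -50, 0], "angular": [0, 0, 0], "claw": 60}, {"delta_pos": [-40, -105, 0], "angular": [0, 0, 0], "claw": 60}, {"delta_pos": [-10, -158, 0], "angular": [0, 0, 0], "claw": 60}, {"delta_pos": [0, -158, 0], "angular": [0, 0, 0], "claw": 60}, {"delta_pos": [0, -158, 0], "angular": [0, 0, 0], "claw": 60}])

```text
clock: 5.12
position: [0.5289, 0.2632, 0.1882]
eef_rot: [-0.013, 0.708, 0.013, 0.706]
contact_force: [-0.3, 0.4, 0.7]
opening: 0.0595
```

Run:
```python
from hh import *
a=.077;goal(cart([0,-.1175+.092*np.cos(a),.117+.092*np.sin(a)-.019]),.0358)
```

```text
t 5.12 tcp [0.5289 0.2632 0.1882] open 0.0595 F [-0.3  0.4  0.7]
[[-0.0018 -0.0368  0.9993]
 [ 0.001   0.9993  0.0368]
 [-1.      0.001  -0.0018]]
q [-0.794   0.2176  0.3339  1.6626 -0.0758  1.2751 -0.4084]
delta [83.1 -2.6  1. ] rotvec [ 0.001 -0.002 -0.001]
```

Call:
jog_arm(deltas=[{"delta_pos": [25, -2, 0], "angular": [0, 0, 0], "claw": 60}, {"delta_pos": [55, -2, 0], "angular": [0, 0, 0], "claw": 60}, {"delta_pos": [75, -2, 1], "angular": [0, 0, 0], "claw": 60}, {"delta_pos": [83, -2, 1], "angular": [0, 0, 0], "claw": 60}, {"delta_pos": [83, -2, 1], "angular": [0, 0, 0], "claw": 20}, {"delta_pos": [83, -2, 1], "angular": [0, 0, 0], "claw": 20}, {"delta_pos": [83, -2, 1], "angular": [0, 0, 0], "claw": 20}, {"delta_pos": [83, -2, 1], "angular": [0, 0, 0], "claw": 20}])

```text
clock: 6.12
position: [0.5312, 0.2603, 0.1061]
eef_rot: [-0.012, 0.707, 0.013, 0.707]
contact_force: [0.9, 0.5, -0.4]
opening: 0.0291
```

Call:
jog_arm(deltas=[{"delta_pos": [-14, -2, 0], "angular": [0, 0, 0], "claw": 20}, {"delta_pos": [-27, -6, 0], "angular": [0, 0, 0], "claw": 20}, {"delta_pos": [-40, -13, 0], "angular": [0, 0, 0], "claw": 20}, {"delta_pos": [-51, -21, 0], "angular": [0, 0, 0], "claw": 20}, {"delta_pos": [-61, -30, 0], "angular": [0, 0, 0], "claw": 20}, {"delta_pos": [-70, -41, 0], "angular": [0, 0, 0], "claw": 20}, {"delta_pos": [-77, -53, 0], "angular": [0, 0, 0], "claw": 20}, {"delta_pos": [-81, -67, 0], "angular": [0, 0, 0], "claw": 20}, {"delta_pos": [-84, -80, 0], "angular": [0, 0, 0], "claw": 20}, {"delta_pos": [-85, -94, 0], "angular": [0, 0, 0], "claw": 20}, {"delta_pos": [-83, -108, 0], "angular": [0, 0, 0], "claw": 20}, {"delta_pos": [-83, -108, 0], "angular": [0, 0, 0], "claw": 20}])

```text
clock: 7.62
position: [0.5349, 0.1513, 0.1894]
eef_rot: [-0.012, 0.707, 0.012, 0.707]
contact_force: [0.0, 2.4, -1.3]
opening: 0.0292
```

Run:
```python
from hh import *
st()
shot("scene","s6",(320,130,480,340),2.8);shot("top","t6");
```

```text
t 7.62 tcp [0.5349 0.1513 0.1894] open 0.0292 F [ 0.   2.4 -1.3]
[[-0.     -0.0347  0.9994]
 [ 0.0005  0.9994  0.0347]
 [-1.      0.0005  0.    ]]
q [-0.6885  0.1412  0.4018  1.7484 -0.0583  1.2635 -0.2379]
```

View pics/s6.png

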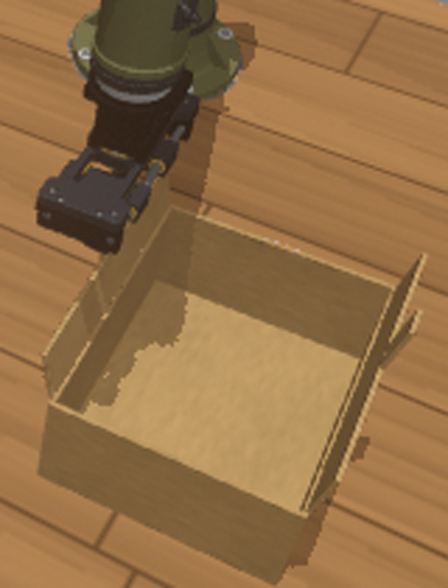

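View pics/t6.png

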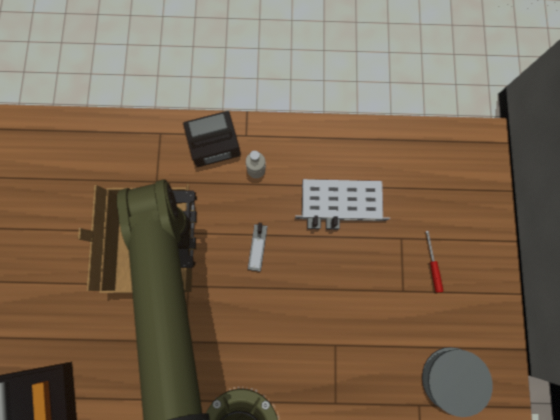

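Call:
jog_arm(deltas=[{"delta_pos": [0, 0, 0], "angular": [0, 0, 0], "claw": 60}, {"delta_pos": [0, 0, 0], "angular": [0, 0, 0], "claw": 60}, {"delta_pos": [-30, 0, 0], "angular": [0, 0, 0], "claw": 60}, {"delta_pos": [-70, 0, 0], "angular": [0, 0, 0], "claw": 60}, {"delta_pos": [-70, 0, 0], "angular": [0, 0, 0], "claw": 50}])

```text
clock: 8.35
position: [0.5371, 0.1523, 0.2623]
eef_rot: [-0.012, 0.705, 0.013, 0.709]
contact_force: [-0.3, 0.2, -0.6]
opening: 0.0548
```

Run:
```python
from hh import *
goal([.578,-.0385,.16],1.4556)
```

```text
t 8.35 tcp [0.5371 0.1523 0.2623] open 0.0548 F [-0.3  0.2 -0.6]
[[ 0.0065 -0.0357  0.9993]
 [ 0.0021  0.9994  0.0357]
 [-1.      0.0018  0.0066]]
q [-0.6963  0.1012  0.4036  1.6429 -0.0404  1.3989 -0.2521]
delta [ 102.2 -192.3   33.4] rotvec [-1.42   0.007  0.003]
```

Call:
jog_arm(deltas=[{"delta_pos": [0, -40, 7], "angular": [-0.17, 0, 0], "claw": 50}, {"delta_pos": [0, -80, 14], "angular": [-0.34, 0, 0], "claw": 50}, {"delta_pos": [20, -120, 21], "angular": [-0.51, 0, 0], "claw": 50}, {"delta_pos": [50, -155, 28], "angular": [-0.68, 0, 0], "claw": 50}, {"delta_pos": [80, -180, 33], "angular": [-0.85, 0, 0], "claw": 50}, {"delta_pos": [102, -192, 33], "angular": [-1.02, 0, 0], "claw": 50}, {"delta_pos": [102, -192, 33], "angular": [-1.2, 0, 0], "claw": 50}, {"delta_pos": [102, -192, 33], "angular": [-1.42, 0.006, 0], "claw": 50}, {"delta_pos": [102, -192, 33], "angular": [-1.42, 0.006, 0], "claw": 50}, {"delta_pos": [102, -192, 33], "angular": [-1.42, 0.006, 0], "claw": 50}])

```text
clock: 9.6
position: [0.5747, -0.0385, 0.1562]
eef_rot: [-0.47, 0.531, 0.47, 0.526]
contact_force: [-0.4, 0.4, 0.0]
opening: 0.0501
```

Run:
```python
from hh import *
shot("scene","s7",(220,150,350,290),4);shot("top","t7",(200,150,330,290),4)
goal([.578,-.0385,.053],1.4556)
```

```text
t 9.7 tcp [ 0.5748 -0.0385  0.1565] open 0.05 F [ 0.2 -0.4  0.3]
[[-0.0041 -0.9932  0.1164]
 [-0.0038  0.1164  0.9932]
 [-1.      0.0036 -0.0042]]
q [-0.3628  0.2169  0.436   1.7381 -0.093   1.2116  1.5515]
delta [103.5  -3.6   0.8] rotvec [-0.001 -0.004 -0.004]
```

View pics/s7.png

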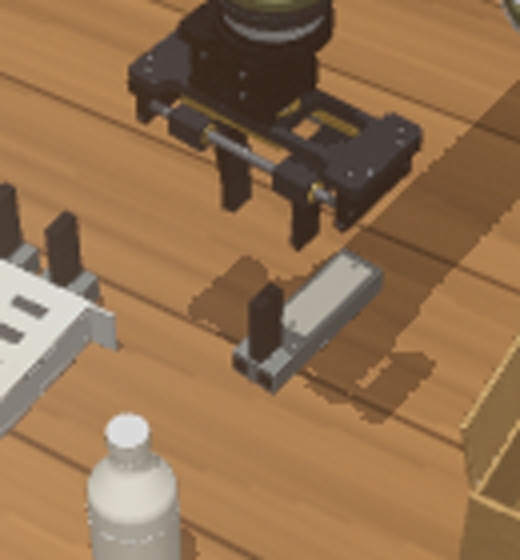

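View pics/t7.png

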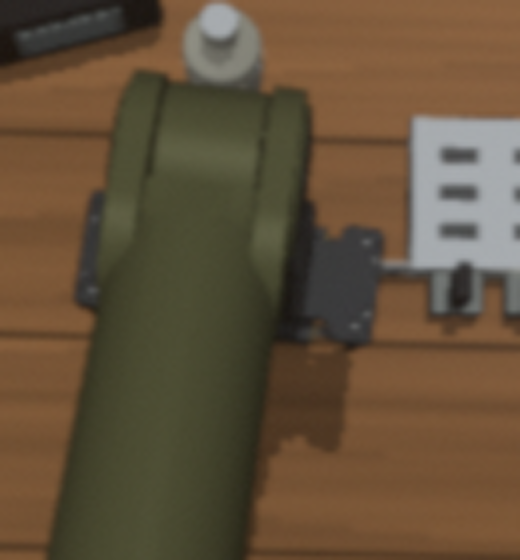

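Call:
jog_arm(deltas=[{"delta_pos": [30, -3, 0], "angular": [0, -0.004, -0.004], "claw": 50}, {"delta_pos": [60, -3, 1], "angular": [0, -0.004, -0.004], "claw": 50}, {"delta_pos": [88, -3, 1], "angular": [0, -0.004, -0.004], "claw": 50}, {"delta_pos": [103, -3, 1], "angular": [0, -0.004, -0.004], "claw": 50}, {"delta_pos": [103, -3, 1], "angular": [0, -0.004, -0.004], "claw": 50}, {"delta_pos": [103, -3, 1], "angular": [0, -0.004, -0.004], "claw": 4}, {"delta_pos": [103, -3, 1], "angular": [0, -0.004, -0.004], "claw": 4}, {"delta_pos": [103, -3, 1], "angular": [0, -0.004, -0.004], "claw": 4}, {"delta_pos": [103, -3, 1], "angular": [0, -0.004, -0.004], "claw": 4}, {"delta_pos": [103, -3, 1], "angular": [0, -0.004, -0.004], "claw": 4}])

```text
clock: 10.95
position: [0.5776, -0.0383, 0.0536]
eef_rot: [-0.471, 0.528, 0.47, 0.528]
contact_force: [0.1, 0.5, -1.4]
opening: 0.0118
```

Run:
```python
from hh import *
shot("scene","s8",(220,150,350,290),4)
goal(cart([0,-.055,.30]),.0358)
```

```text
t 11.0 tcp [ 0.5776 -0.0383  0.0536] open 0.0117 F [-0.5  0.3  0.8]
[[ 0.0006 -0.9934  0.1146]
 [-0.0002  0.1146  0.9934]
 [-1.     -0.0006 -0.0001]]
q [-0.3373  0.3276  0.4188  1.8328 -0.1547  1.0125  1.5999]
delta [-246.5   77.1  262.6] rotvec [1.42  0.    0.001]
```

View pics/s8.png

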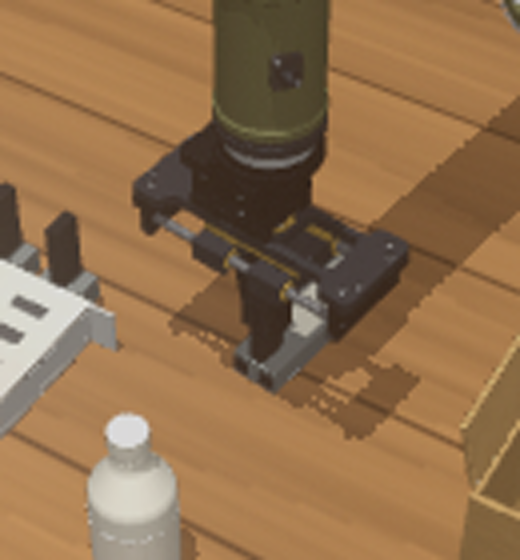

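Call:
jog_arm(deltas=[{"delta_pos": [-15, 0, 0], "angular": [0, 0, 0], "claw": 4}, {"delta_pos": [-45, 0, 0], "angular": [0, 0, 0], "claw": 4}, {"delta_pos": [-80, 0, 0], "angular": [0, 0, 0], "claw": 4}, {"delta_pos": [-115, 0, 0], "angular": [0, 0, 0], "claw": 4}, {"delta_pos": [-150, 0, 0], "angular": [0, 0, 0], "claw": 4}, {"delta_pos": [-185, 0, 0], "angular": [0, 0, 0], "claw": 4}, {"delta_pos": [-220, 0, 0], "angular": [0, 0, 0], "claw": 4}, {"delta_pos": [-245, 0, 0], "angular": [0, 0, 0], "claw": 4}, {"delta_pos": [-257, 0, 0], "angular": [0, 0, 0], "claw": 4}, {"delta_pos": [-257, 0, 0], "angular": [0, 0, 0], "claw": 4}])

```text
clock: 12.25
position: [0.5776, -0.0383, 0.3113]
eef_rot: [-0.471, 0.527, 0.47, 0.528]
contact_force: [-0.2, -0.3, -2.3]
opening: 0.0116
```

Run:
```python
from hh import *
shot("scene","s9",(220,50,400,290),2.5)
goal(cart([0.075,-.055,.31]),.0358)
```

```text
t 12.3 tcp [ 0.5771 -0.0382  0.3101] open 0.0119 F [ 0.7 -0.4 -1. ]
[[-0.0001 -0.9934  0.1146]
 [-0.0001  0.1146  0.9934]
 [-1.      0.0001 -0.0001]]
q [-0.3761  0.1421  0.4483  1.5098 -0.0614  1.5038  1.5284]
delta [  0.1   2.7 273.8] rotvec [ 1.42 -0.    0.  ]
```

View pics/s9.png

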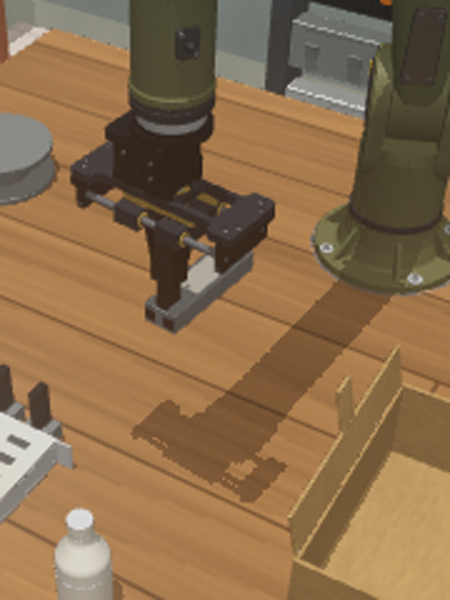

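Call:
jog_arm(deltas=[{"delta_pos": [0, 0, 20], "angular": [0.1, 0, 0], "claw": 4}, {"delta_pos": [0, 0, 48], "angular": [0.24, 0, 0], "claw": 4}, {"delta_pos": [0, 0, 78], "angular": [0.39, 0, 0], "claw": 4}, {"delta_pos": [0, 1, 108], "angular": [0.54, 0, 0], "claw": 4}, {"delta_pos": [0, 1, 138], "angular": [0.69, 0, 0], "claw": 4}, {"delta_pos": [0, 1, 168], "angular": [0.84, 0, 0], "claw": 4}, {"delta_pos": [0, 2, 198], "angular": [0.99, 0, 0], "claw": 4}, {"delta_pos": [0, 2, 228], "angular": [1.14, 0, 0], "claw": 4}, {"delta_pos": [0, 2, 255], "angular": [1.29, 0, 0], "claw": 4}, {"delta_pos": [0, 3, 270], "angular": [1.38, 0, 0], "claw": 4}, {"delta_pos": [0, 3, 274], "angular": [1.42, 0, 0], "claw": 4}, {"delta_pos": [0, 3, 274], "angular": [1.42, 0, 0], "claw": 4}])

```text
clock: 13.8
position: [0.6051, 0.2347, 0.3086]
eef_rot: [-0.014, 0.708, 0.013, 0.706]
contact_force: [0.6, -0.1, -0.9]
opening: 0.0117
```

Run:
```python
from hh import *
shot("scene","s10",(300,20,500,340),1.8)
goal(cart([0.075,-.055,.058]),.0358)
```

```text
t 13.85 tcp [0.6053 0.2341 0.309 ] open 0.0118 F [ 0.7  0.  -1.4]
[[-0.0018 -0.0368  0.9993]
 [-0.0017  0.9993  0.0368]
 [-1.     -0.0016 -0.0018]]
q [-0.7329  0.3082  0.4254  1.3257 -0.1246  1.5362 -0.284 ]
delta [251.    0.4   1. ] rotvec [ 0.001 -0.002  0.002]
```

View pics/s10.png

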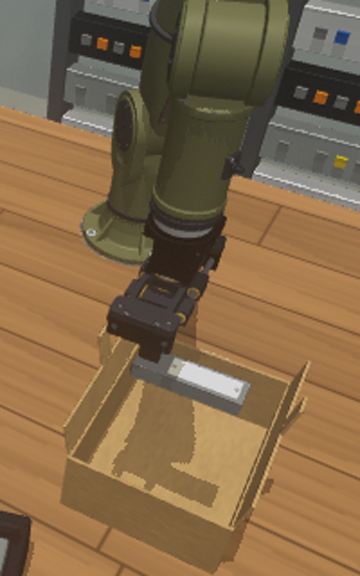

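Call:
jog_arm(deltas=[{"delta_pos": [25, 0, 0], "angular": [0, 0, 0], "claw": 4}, {"delta_pos": [60, 0, 0], "angular": [0, 0, 0], "claw": 4}, {"delta_pos": [95, 0, 1], "angular": [0, 0, 0], "claw": 4}, {"delta_pos": [130, 0, 1], "angular": [0, 0, 0], "claw": 4}, {"delta_pos": [165, 0, 1], "angular": [0, 0, 0], "claw": 4}, {"delta_pos": [195, 0, 1], "angular": [0, 0, 0], "claw": 4}, {"delta_pos": [220, 0, 1], "angular": [0, 0, 0], "claw": 4}, {"delta_pos": [236, 0, 1], "angular": [0, 0, 0], "claw": 4}, {"delta_pos": [245, 0, 1], "angular": [0, 0, 0], "claw": 4}, {"delta_pos": [250, 0, 1], "angular": [0, 0, 0], "claw": 4}, {"delta_pos": [250, 0, 1], "angular": [0, 0, 0], "claw": 4}])

```text
clock: 15.22
position: [0.6072, 0.2345, 0.0609]
eef_rot: [-0.013, 0.707, 0.013, 0.707]
contact_force: [-1.3, -0.0, -1.2]
opening: 0.0118
```

Run:
```python
from hh import *
shot("scene","s11",(300,50,500,340),2)
st()
```

```text
t 15.28 tcp [0.6074 0.2345 0.0612] open 0.0113 F [-0.1  0.1 -0.6]
[[ 0.0014 -0.036   0.9993]
 [ 0.0003  0.9994  0.036 ]
 [-1.      0.0003  0.0014]]
q [-0.7119  0.4576  0.3871  1.6395 -0.19    1.0803 -0.2351]
```

View pics/s11.png

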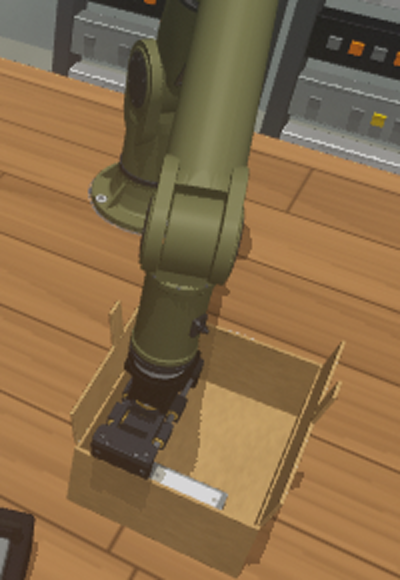

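Call:
jog_arm(deltas=[{"delta_pos": [3, 0, 0], "angular": [0, 0, 0], "claw": 4}, {"delta_pos": [3, 0, 0], "angular": [0, 0, 0], "claw": 4}, {"delta_pos": [3, 0, 0], "angular": [0, 0, 0], "claw": 40}, {"delta_pos": [3, 0, 0], "angular": [0, 0, 0], "claw": 40}, {"delta_pos": [3, 0, 0], "angular": [0, 0, 0], "claw": 40}, {"delta_pos": [-30, 0, 0], "angular": [0, 0, 0], "claw": 40}, {"delta_pos": [-85, 0, 0], "angular": [0, 0, 0], "claw": 40}, {"delta_pos": [-145, 0, 0], "angular": [0, 0, 0], "claw": 40}, {"delta_pos": [-200, 0, 0], "angular": [0, 0, 0], "claw": 40}, {"delta_pos": [-200, 0, 0], "angular": [0, 0, 0], "claw": 40}])

```text
clock: 16.52
position: [0.6095, 0.235, 0.2668]
eef_rot: [-0.011, 0.703, 0.014, 0.711]
contact_force: [0.3, 1.0, -0.1]
opening: 0.0396
```

Run:
```python
from hh import *
shot("scene","s12",(300,50,500,340),2)
t=cart([-.080,.087,0],CH);print(t)
goal([t[0],t[1],.2],-1.5708+.0054)
```

```text
[ 0.5971 -0.2048  0.    ]
t 16.57 tcp [0.6081 0.2346 0.2634] open 0.0395 F [-0.4  0.1 -0.3]
[[ 0.0051 -0.0359  0.9993]
 [ 0.0022  0.9994  0.0359]
 [-1.      0.002   0.0052]]
q [-0.7352  0.317   0.4227  1.4048 -0.1297  1.4416 -0.2793]
delta [  62.3 -438.9  -27.1] rotvec [ 1.601  0.002 -0.006]
```

View pics/s12.png

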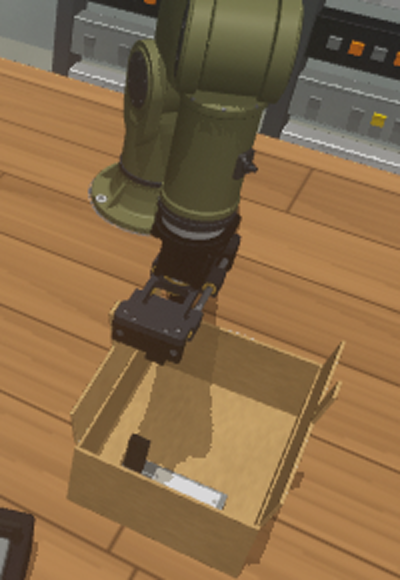

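Call:
jog_arm(deltas=[{"delta_pos": [0, -45, -3], "angular": [0.17, 0, 0], "claw": 40}, {"delta_pos": [0, -95, -6], "angular": [0.34, 0, 0], "claw": 40}, {"delta_pos": [0, -145, -9], "angular": [0.51, 0, 0], "claw": 40}, {"delta_pos": [0, -195, -12], "angular": [0.68, 0, 0], "claw": 40}, {"delta_pos": [0, -245, -15], "angular": [0.85, 0, 0], "claw": 40}, {"delta_pos": [10, -295, -18], "angular": [1.02, 0, 0], "claw": 40}, {"delta_pos": [25, -345, -21], "angular": [1.19, 0, 0], "claw": 40}, {"delta_pos": [45, -395, -24], "angular": [1.36, 0, 0], "claw": 40}, {"delta_pos": [62, -439, -27], "angular": [1.53, 0, 0], "claw": 40}, {"delta_pos": [62, -439, -27], "angular": [1.601, 0.002, -0.006], "claw": 40}, {"delta_pos": [62, -439, -27], "angular": [1.601, 0.002, -0.006], "claw": 40}, {"delta_pos": [62, -439, -27], "angular": [1.601, 0.002, -0.006], "claw": 40}])

```text
clock: 18.08
position: [0.5957, -0.2042, 0.1978]
eef_rot: [0.496, 0.503, -0.5, 0.501]
contact_force: [-0.2, 0.3, -0.1]
opening: 0.0402
```

Run:
```python
from hh import *
shot("scene","s13",(140,130,300,270),4);shot("top","t13")
t=cart([-.080,.087,0],CH)
goal([t[0],t[1],.061],-1.5708+.0054)
```

```text
t 18.18 tcp [ 0.5959 -0.2043  0.1984] open 0.0401 F [-0.5  1.   0.7]
[[-0.0046  1.      0.0082]
 [-0.0023  0.0082 -1.    ]
 [-1.     -0.0046  0.0023]]
q [-0.3638  0.3732  0.8334  1.5605 -0.277   1.336  -1.0616]
delta [137.4   1.9   0.3] rotvec [0.003 0.002 0.005]
```

View pics/s13.png

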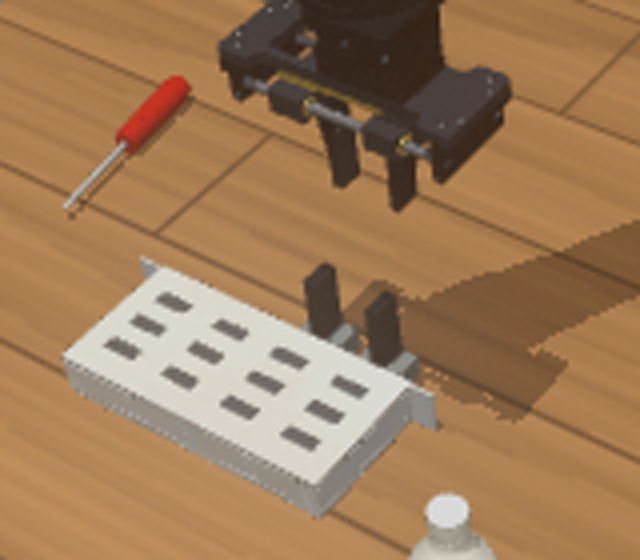

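View pics/t13.png

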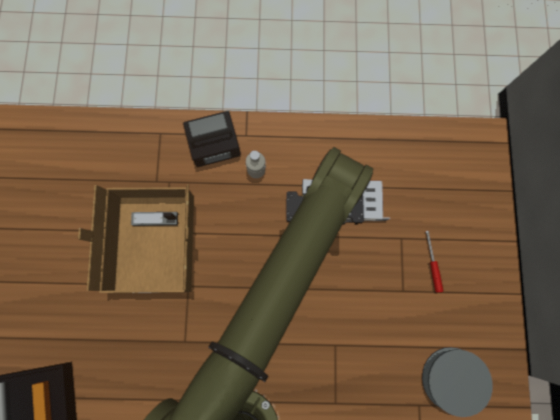

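Call:
jog_arm(deltas=[{"delta_pos": [35, 1, 0], "angular": [0.003, 0, 0.003], "claw": 40}, {"delta_pos": [75, 1, 0], "angular": [0.003, 0, 0.003], "claw": 40}, {"delta_pos": [115, 2, 0], "angular": [0.003, 0, 0.003], "claw": 40}, {"delta_pos": [137, 2, 0], "angular": [0.003, 0, 0.003], "claw": 40}, {"delta_pos": [137, 2, 0], "angular": [0.003, 0, 0.003], "claw": 40}, {"delta_pos": [137, 2, 0], "angular": [0.003, 0, 0.003], "claw": 4}, {"delta_pos": [137, 2, 0], "angular": [0.003, 0, 0.003], "claw": 4}, {"delta_pos": [137, 2, 0], "angular": [0.003, 0, 0.003], "claw": 4}, {"delta_pos": [137, 2, 0], "angular": [0.003, 0, 0.003], "claw": 4}])

```text
clock: 19.3
position: [0.5975, -0.2058, 0.0623]
eef_rot: [0.498, 0.5, -0.5, 0.501]
contact_force: [0.2, -0.6, 2.0]
opening: 0.0117
```

Run:
```python
from hh import *
shot("scene","s14",(140,130,300,270),4)
t=cart([-.200,.087,0],CH)
goal([t[0],t[1],.061],-1.5708+.0054)
```

```text
t 19.35 tcp [ 0.5975 -0.2058  0.0623] open 0.0121 F [-1.1 -0.1  3.4]
[[-0.0005  1.      0.0029]
 [-0.0028  0.0029 -1.    ]
 [-1.     -0.0005  0.0028]]
q [-0.3121  0.5     0.7719  1.6994 -0.3816  1.0992 -0.993 ]
delta [   1.4 -120.4   -0.6] rotvec [-0.003  0.003  0.001]
```

View pics/s14.png

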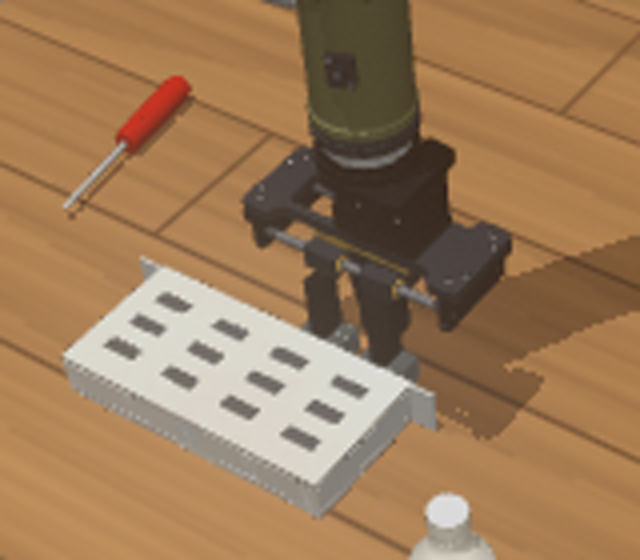

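Call:
jog_arm(deltas=[{"delta_pos": [0, -6, 0], "angular": [0, 0, 0], "claw": 4}, {"delta_pos": [0, -16, 0], "angular": [0, 0, 0], "claw": 4}, {"delta_pos": [0, -28, 0], "angular": [0, 0, 0], "claw": 4}, {"delta_pos": [0, -40, 0], "angular": [0, 0, 0], "claw": 4}])

```text
clock: 19.85
position: [0.5564, -0.2059, 0.0619]
eef_rot: [0.498, 0.5, -0.5, 0.501]
contact_force: [2.0, -0.0, 2.6]
opening: 0.0118
```

Run:
```python
from hh import *
shot("scene","s15",(140,130,300,270),4)
t=cart([-.200,.087,0],CH)
goal([t[0],t[1],.061],-1.5708+.0054)
```

```text
t 19.9 tcp [ 0.5546 -0.2061  0.0617] open 0.0118 F [-1.3 -0.1  5.6]
[[-0.0025  1.      0.0014]
 [-0.0018  0.0014 -1.    ]
 [-1.     -0.0025  0.0018]]
q [-0.3461  0.42    0.8008  1.8024 -0.3383  1.0645 -0.9907]
delta [  0.9 -77.5  -0.7] rotvec [-0.004  0.002  0.002]
```

View pics/s15.png

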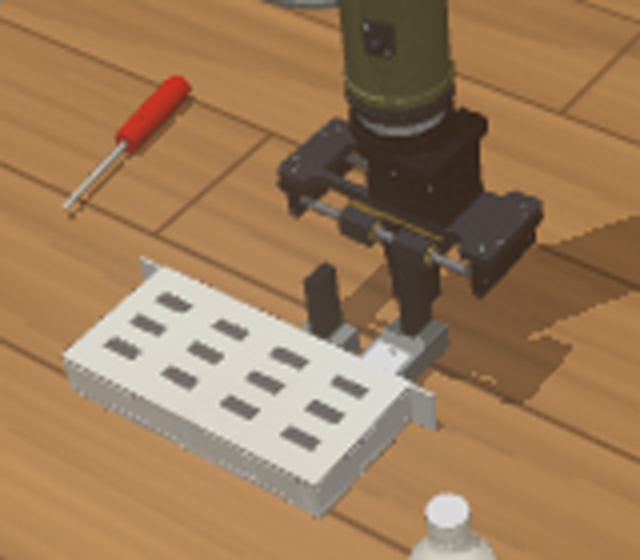

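Call:
jog_arm(deltas=[{"delta_pos": [-1, -12, 0], "angular": [0, 0, 0], "claw": 4}, {"delta_pos": [-1, -26, 0], "angular": [0, 0, 0], "claw": 4}, {"delta_pos": [-1, -40, 0], "angular": [0, 0, 0], "claw": 4}, {"delta_pos": [-1, -54, 0], "angular": [0, 0, 0], "claw": 4}, {"delta_pos": [-1, -68, 0], "angular": [0, 0, 0], "claw": 4}, {"delta_pos": [-1, -80, 0], "angular": [0, 0, 0], "claw": 4}, {"delta_pos": [-1, -90, 0], "angular": [0, 0, 0], "claw": 4}, {"delta_pos": [-1, -90, 0], "angular": [0, 0, 0], "claw": 4}])

```text
clock: 20.9
position: [0.4664, -0.206, 0.0628]
eef_rot: [0.499, 0.5, -0.5, 0.501]
contact_force: [-0.1, 0.7, -2.1]
opening: 0.0118
```

Run:
```python
from hh import *
shot("scene","s16",(140,130,300,270),4)
goal(cart([0,-.055,.31]),.0358)
```

```text
t 20.95 tcp [ 0.4672 -0.2059  0.063 ] open 0.0116 F [ 0.1  0.7 -1.3]
[[-0.0008  1.      0.0028]
 [-0.0025  0.0028 -1.    ]
 [-1.     -0.0008  0.0025]]
q [-0.4255  0.2259  0.8719  2.0006 -0.2017  1.0032 -1.0249]
delta [-248.2   64.7 -436.6] rotvec [-1.604  0.001  0.003]
```

View pics/s16.png

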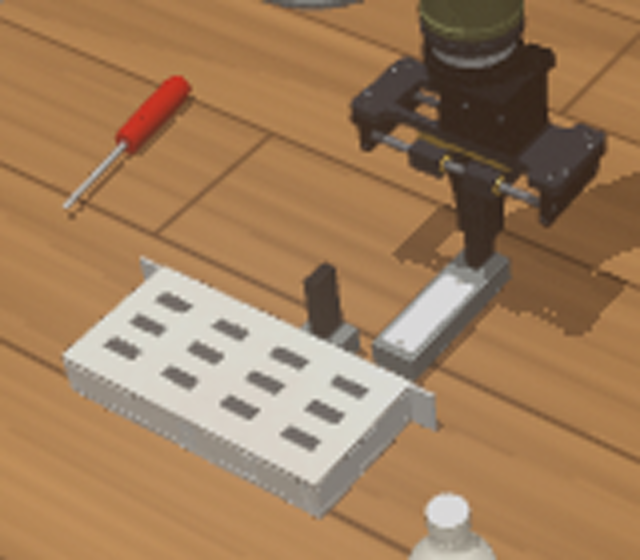

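Call:
jog_arm(deltas=[{"delta_pos": [-15, 0, 0], "angular": [0, 0, 0], "claw": 4}, {"delta_pos": [-45, 0, 0], "angular": [0, 0, 0], "claw": 4}, {"delta_pos": [-80, 0, 0], "angular": [0, 0, 0], "claw": 4}, {"delta_pos": [-115, 0, 0], "angular": [0, 0, 0], "claw": 4}, {"delta_pos": [-150, 0, 0], "angular": [0, 0, 0], "claw": 4}, {"delta_pos": [-185, 0, 0], "angular": [0, 0, 0], "claw": 4}, {"delta_pos": [-220, 0, 0], "angular": [0, 0, 0], "claw": 4}, {"delta_pos": [-240, 0, 0], "angular": [0, 0, 0], "claw": 4}, {"delta_pos": [-248, 0, 0], "angular": [0, 0, 0], "claw": 4}, {"delta_pos": [-248, 0, 0], "angular": [0, 0, 0], "claw": 4}])

```text
clock: 22.2
position: [0.4676, -0.2055, 0.3111]
eef_rot: [0.498, 0.5, -0.5, 0.501]
contact_force: [0.5, 0.5, -1.5]
opening: 0.0117
```

Run:
```python
from hh import *
shot("scene","s17",(140,30,400,270),2.5)
goal(cart([0,-.055,.31]),.0358)
```

```text
t 22.25 tcp [ 0.4672 -0.2054  0.3104] open 0.0115 F [-0.1  0.8 -1.7]
[[-0.0022  1.      0.0027]
 [-0.0028  0.0027 -1.    ]
 [-1.     -0.0022  0.0028]]
q [-0.538  -0.0481  0.8779  1.6743  0.0405  1.4992 -1.2317]
delta [  -1.    64.8 -436.6] rotvec [-1.604  0.     0.004]
```

View pics/s17.png

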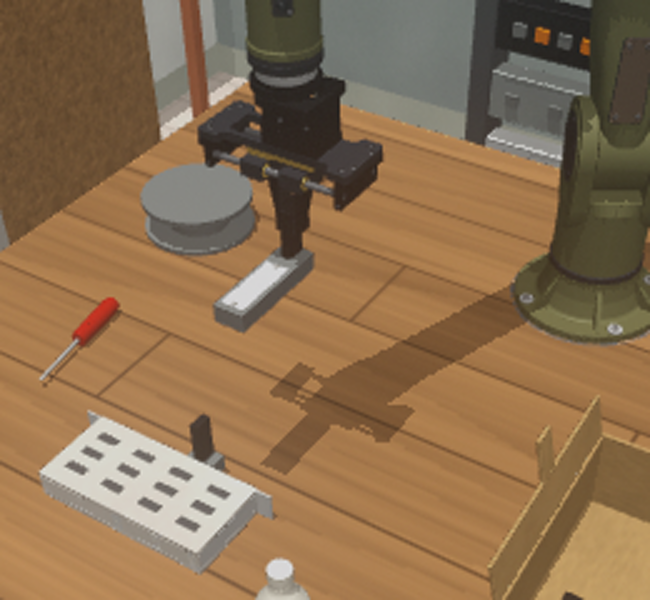

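Call:
jog_arm(deltas=[{"delta_pos": [0, 3, -20], "angular": [-0.07, 0, 0], "claw": 4}, {"delta_pos": [0, 9, -60], "angular": [-0.22, 0, 0], "claw": 4}, {"delta_pos": [0, 15, -102], "angular": [-0.38, 0, 0], "claw": 4}, {"delta_pos": [0, 21, -145], "angular": [-0.54, 0, 0], "claw": 4}, {"delta_pos": [0, 28, -190], "angular": [-0.7, 0, 0], "claw": 4}, {"delta_pos": [0, 35, -235], "angular": [-0.86, 0, 0], "claw": 4}, {"delta_pos": [0, 42, -280], "angular": [-1.02, 0, 0], "claw": 4}, {"delta_pos": [0, 48, -325], "angular": [-1.18, 0, 0], "claw": 4}, {"delta_pos": [0, 55, -370], "angular": [-1.34, 0, 0], "claw": 4}, {"delta_pos": [0, 61, -410], "angular": [-1.49, 0, 0], "claw": 4}, {"delta_pos": [0, 65, -437], "angular": [-1.604, 0, 0], "claw": 4}, {"delta_pos": [0, 65, -437], "angular": [-1.604, 0, 0], "claw": 4}])

```text
clock: 23.75
position: [0.5292, 0.2364, 0.3075]
eef_rot: [-0.017, 0.709, 0.014, 0.705]
contact_force: [-0.5, 0.1, -1.6]
opening: 0.0116
```

Run:
```python
from hh import *
shot("scene","s18",(300,20,500,340),1.8)
goal(cart([0.0,-.055,.058]),.0358)
```

```text
t 23.8 tcp [0.5299 0.2339 0.308 ] open 0.0118 F [ 0.9 -1.3 -1.9]
[[-0.0038 -0.0401  0.9992]
 [-0.0045  0.9992  0.0401]
 [-1.     -0.0043 -0.0039]]
q [-0.9156  0.1516  0.5159  1.5091 -0.0721  1.5058 -0.3595]
delta [250.   -1.4   1.9] rotvec [ 0.004 -0.004  0.004]
```

View pics/s18.png

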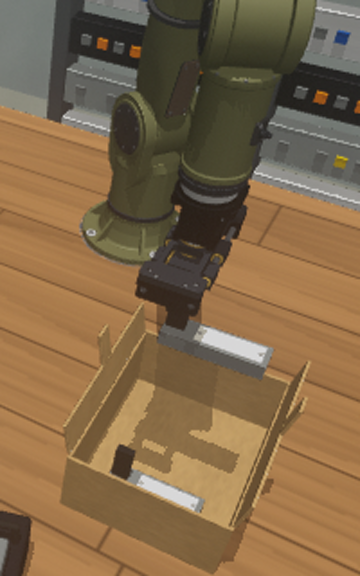

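Call:
jog_arm(deltas=[{"delta_pos": [25, 0, 0], "angular": [0, 0, 0], "claw": 4}, {"delta_pos": [60, -1, 1], "angular": [0, 0, 0], "claw": 4}, {"delta_pos": [95, -1, 1], "angular": [0, 0, 0], "claw": 4}, {"delta_pos": [130, -1, 1], "angular": [0, 0, 0], "claw": 4}, {"delta_pos": [165, -1, 1], "angular": [0, 0, 0], "claw": 4}, {"delta_pos": [195, -1, 1], "angular": [0, 0, 0], "claw": 4}, {"delta_pos": [220, -1, 1], "angular": [0, 0, 0], "claw": 4}, {"delta_pos": [236, -1, 1], "angular": [0, 0, 0], "claw": 4}, {"delta_pos": [245, -1, 1], "angular": [0, 0, 0], "claw": 4}, {"delta_pos": [249, -1, 1], "angular": [0, 0, 0], "claw": 4}, {"delta_pos": [250, -1, 1], "angular": [0, 0, 0], "claw": 4}, {"delta_pos": [250, -1, 1], "angular": [0, 0, 0], "claw": 4}])

```text
clock: 25.3
position: [0.5323, 0.2304, 0.0601]
eef_rot: [-0.014, 0.707, 0.012, 0.707]
contact_force: [0.5, 0.5, -1.1]
opening: 0.0117
```

Run:
```python
from hh import *
shot("scene","s19",(300,50,500,340),2)
st()
```

```text
t 25.35 tcp [0.5323 0.2304 0.0601] open 0.0118 F [ 0.1 -0.3 -1.4]
[[-0.0006 -0.0361  0.9993]
 [-0.0021  0.9993  0.0361]
 [-1.     -0.0021 -0.0007]]
q [-0.8713  0.3313  0.4892  1.8251 -0.1773  1.0301 -0.2766]
```

View pics/s19.png

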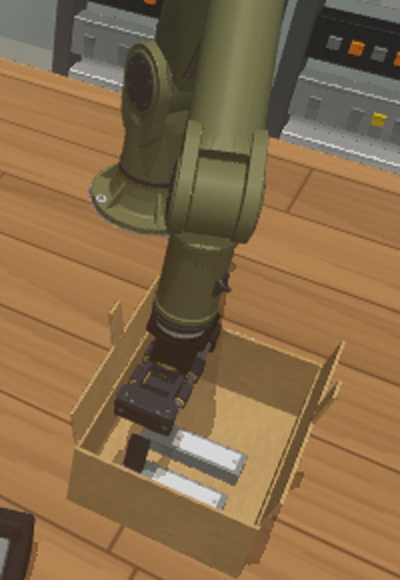

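Call:
jog_arm(deltas=[{"delta_pos": [2, 0, 0], "angular": [0, 0, 0], "claw": 4}, {"delta_pos": [2, 0, 0], "angular": [0, 0, 0], "claw": 4}, {"delta_pos": [2, 0, 0], "angular": [0, 0, 0], "claw": 40}, {"delta_pos": [2, 0, 0], "angular": [0, 0, 0], "claw": 40}, {"delta_pos": [2, 0, 0], "angular": [0, 0, 0], "claw": 40}, {"delta_pos": [-30, 0, 0], "angular": [0, 0, 0], "claw": 40}, {"delta_pos": [-85, 0, 0], "angular": [0, 0, 0], "claw": 40}, {"delta_pos": [-145, 0, 0], "angular": [0, 0, 0], "claw": 40}, {"delta_pos": [-200, 0, 0], "angular": [0, 0, 0], "claw": 40}, {"delta_pos": [-200, 0, 0], "angular": [0, 0, 0], "claw": 40}])

```text
clock: 26.6
position: [0.5348, 0.2316, 0.2647]
eef_rot: [-0.012, 0.705, 0.013, 0.709]
contact_force: [-0.8, 0.5, 0.1]
opening: 0.04
```

Run:
```python
from hh import *
shot("scene","s20",(300,50,500,340),2)
t=cart([-.080,.029,0],CH);print(t)
goal([t[0],t[1],.2],-1.5708+.0054)
```

```text
[ 0.5974 -0.2628  0.    ]
t 26.65 tcp [0.5333 0.2311 0.2616] open 0.0398 F [-0.6 -0.8 -1. ]
[[ 0.0021 -0.0359  0.9994]
 [-0.0003  0.9994  0.0359]
 [-1.     -0.0004  0.0021]]
q [-0.9145  0.1637  0.5218  1.5889 -0.0813  1.4092 -0.3496]
delta [  61.9 -495.9   46.2] rotvec [ 1.601  0.002 -0.001]
```

View pics/s20.png

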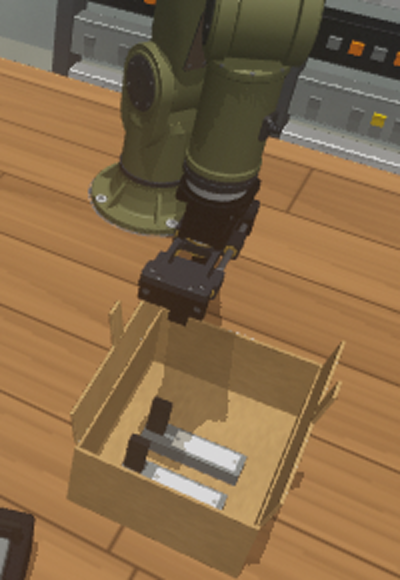

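Call:
jog_arm(deltas=[{"delta_pos": [0, -50, 5], "angular": [0.17, 0, 0], "claw": 40}, {"delta_pos": [0, -105, 10], "angular": [0.34, 0, 0], "claw": 40}, {"delta_pos": [0, -160, 15], "angular": [0.51, 0, 0], "claw": 40}, {"delta_pos": [0, -215, 20], "angular": [0.68, 0, 0], "claw": 40}, {"delta_pos": [0, -270, 25], "angular": [0.85, 0, 0], "claw": 40}, {"delta_pos": [10, -325, 30], "angular": [1.02, 0, 0], "claw": 40}, {"delta_pos": [25, -380, 35], "angular": [1.19, 0, 0], "claw": 40}, {"delta_pos": [45, -435, 40], "angular": [1.36, 0, 0], "claw": 40}, {"delta_pos": [62, -485, 45], "angular": [1.53, 0, 0], "claw": 40}, {"delta_pos": [62, -496, 46], "angular": [1.601, 0.002, 0], "claw": 40}, {"delta_pos": [62, -496, 46], "angular": [1.601, 0.002, 0], "claw": 40}, {"delta_pos": [62, -496, 46], "angular": [1.601, 0.002, 0], "claw": 40}])

```text
clock: 28.15
position: [0.5958, -0.262, 0.1978]
eef_rot: [0.497, 0.503, -0.499, 0.501]
contact_force: [-0.3, 0.9, -0.5]
opening: 0.0403
```

Run:
```python
from hh import *
shot("scene","s21",(140,130,300,270),4)
t=cart([-.080,.029,0],CH)
goal([t[0],t[1],.062],-1.5708+.0054)
```

```text
t 28.2 tcp [ 0.5961 -0.2618  0.1982] open 0.04 F [ 0.4 -0.7 -0.1]
[[-0.0034  1.      0.0087]
 [-0.0004  0.0087 -1.    ]
 [-1.     -0.0034  0.0003]]
q [-0.3206  0.463   0.9434  1.507  -0.3759  1.3672 -0.9123]
delta [136.2   1.8   1. ] rotvec [0.003 0.    0.003]
```

View pics/s21.png

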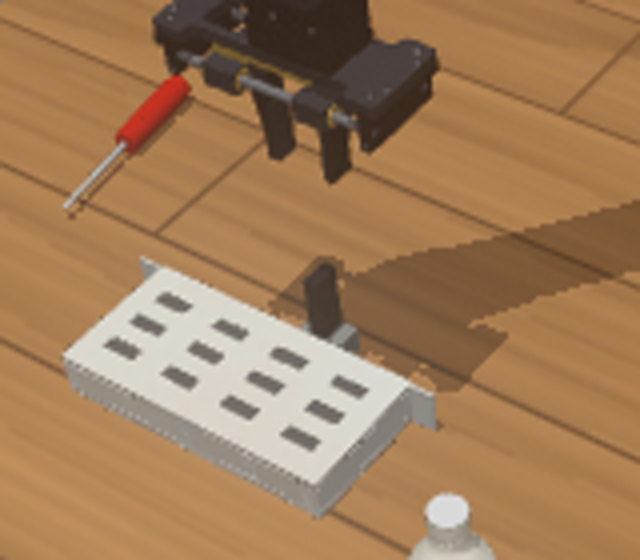

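Call:
jog_arm(deltas=[{"delta_pos": [35, 1, 1], "angular": [0.003, 0, 0.003], "claw": 40}, {"delta_pos": [75, 1, 1], "angular": [0.003, 0, 0.003], "claw": 40}, {"delta_pos": [115, 2, 1], "angular": [0.003, 0, 0.003], "claw": 40}, {"delta_pos": [135, 2, 1], "angular": [0.003, 0, 0.003], "claw": 40}, {"delta_pos": [135, 2, 1], "angular": [0.003, 0, 0.003], "claw": 40}, {"delta_pos": [135, 2, 1], "angular": [0.003, 0, 0.003], "claw": 4}, {"delta_pos": [135, 2, 1], "angular": [0.003, 0, 0.003], "claw": 4}, {"delta_pos": [135, 2, 1], "angular": [0.003, 0, 0.003], "claw": 4}, {"delta_pos": [135, 2, 1], "angular": [0.003, 0, 0.003], "claw": 4}])

```text
clock: 29.32
position: [0.5979, -0.2648, 0.0644]
eef_rot: [0.499, 0.5, -0.499, 0.501]
contact_force: [-0.2, 0.2, 2.5]
opening: 0.012
```

Call:
jog_arm(deltas=[{"delta_pos": [0, -6, 0], "angular": [0, 0, 0], "claw": 4}, {"delta_pos": [0, -16, 0], "angular": [0, 0, 0], "claw": 4}, {"delta_pos": [0, -28, 0], "angular": [0, 0, 0], "claw": 4}, {"delta_pos": [0, -40, 0], "angular": [0, 0, 0], "claw": 4}])

```text
clock: 29.82
position: [0.5568, -0.2649, 0.064]
eef_rot: [0.499, 0.5, -0.5, 0.501]
contact_force: [2.2, 0.0, 1.8]
opening: 0.0116
```

Run:
```python
from hh import *
shot("scene","s22",(140,130,300,270),4)
t=cart([-.21,.029,0],CH)
goal([t[0],t[1],.062],-1.5708+.0054)
```

```text
t 29.88 tcp [ 0.555  -0.2652  0.0639] open 0.0121 F [0.1 0.9 4.7]
[[-0.0006  1.      0.0011]
 [-0.0006  0.0011 -1.    ]
 [-1.     -0.0006  0.0006]]
q [-0.3039  0.5078  0.9023  1.7443 -0.44    1.1066 -0.8299]
delta [  2.  -87.6  -1.7] rotvec [-0.004  0.001  0.001]
```

View pics/s22.png

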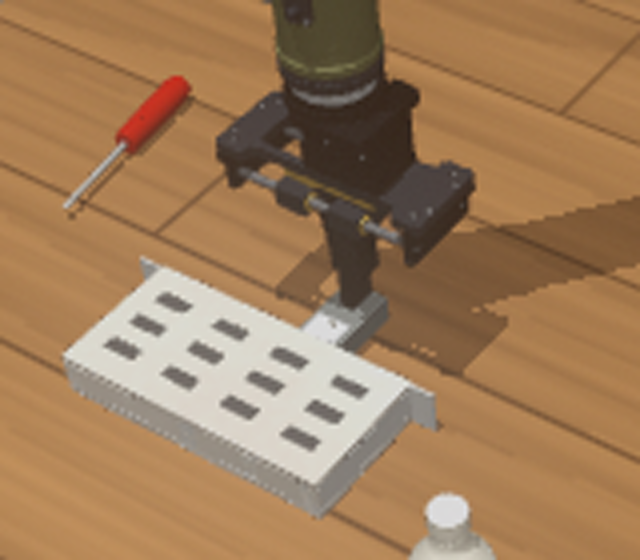

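Call:
jog_arm(deltas=[{"delta_pos": [-1, -12, 0], "angular": [0, 0, 0], "claw": 4}, {"delta_pos": [-1, -26, 0], "angular": [0, 0, 0], "claw": 4}, {"delta_pos": [-1, -40, 0], "angular": [0, 0, 0], "claw": 4}, {"delta_pos": [-1, -54, 0], "angular": [0, 0, 0], "claw": 4}, {"delta_pos": [-1, -68, 0], "angular": [0, 0, 0], "claw": 4}, {"delta_pos": [-1, -80, 0], "angular": [0, 0, 0], "claw": 4}, {"delta_pos": [-1, -90, 0], "angular": [0, 0, 0], "claw": 4}, {"delta_pos": [-1, -90, 0], "angular": [0, 0, 0], "claw": 4}])

```text
clock: 30.88
position: [0.4668, -0.265, 0.0647]
eef_rot: [0.499, 0.5, -0.5, 0.501]
contact_force: [-0.4, -0.3, -1.9]
opening: 0.0117
```

Run:
```python
from hh import *
shot("scene","s23",(140,130,300,270),4)
goal(cart([-.075,-.055,.31]),.0358)
```

```text
t 30.93 tcp [ 0.4676 -0.2649  0.0649] open 0.0113 F [ 1.8 -0.2  0.1]
[[ 0.0008  1.      0.0028]
 [-0.0013  0.0028 -1.    ]
 [-1.      0.0008  0.0013]]
q [-0.3888  0.3347  0.9904  1.9391 -0.3241  1.0364 -0.8238]
delta [-245.8  -10.1 -493.4] rotvec [-1.604  0.002  0.   ]
```

View pics/s23.png

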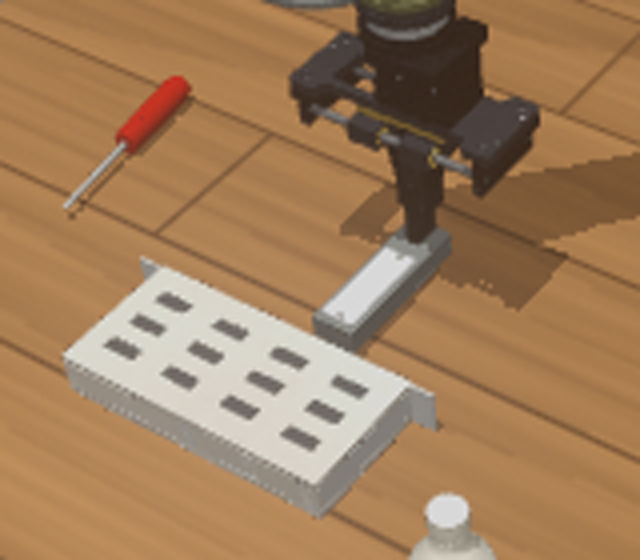

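Call:
jog_arm(deltas=[{"delta_pos": [-15, 0, 0], "angular": [0, 0, 0], "claw": 4}, {"delta_pos": [-45, 0, 0], "angular": [0, 0, 0], "claw": 4}, {"delta_pos": [-80, 0, 0], "angular": [0, 0, 0], "claw": 4}, {"delta_pos": [-115, 0, 0], "angular": [0, 0, 0], "claw": 4}, {"delta_pos": [-150, 0, 0], "angular": [0, 0, 0], "claw": 4}, {"delta_pos": [-185, 0, 0], "angular": [0, 0, 0], "claw": 4}, {"delta_pos": [-220, 0, 0], "angular": [0, 0, 0], "claw": 4}, {"delta_pos": [-240, 0, 0], "angular": [0, 0, 0], "claw": 4}, {"delta_pos": [-246, 0, 0], "angular": [0, 0, 0], "claw": 4}, {"delta_pos": [-246, 0, 0], "angular": [0, 0, 0], "claw": 4}])

```text
clock: 32.17
position: [0.4675, -0.2648, 0.3109]
eef_rot: [0.499, 0.5, -0.5, 0.501]
contact_force: [-0.5, 0.3, -0.8]
opening: 0.0117
```

Call:
jog_arm(deltas=[{"delta_pos": [0, 6, -20], "angular": [-0.07, 0, 0], "claw": 4}, {"delta_pos": [0, 15, -65], "angular": [-0.22, 0, 0], "claw": 4}, {"delta_pos": [0, 24, -113], "angular": [-0.38, 0, 0], "claw": 4}, {"delta_pos": [0, 32, -162], "angular": [-0.54, 0, 0], "claw": 4}, {"delta_pos": [0, 38, -212], "angular": [-0.7, 0, 0], "claw": 4}, {"delta_pos": [0, 40, -262], "angular": [-0.86, 0, 0], "claw": 4}, {"delta_pos": [0, 36, -314], "angular": [-1.02, 0, 0], "claw": 4}, {"delta_pos": [0, 27, -366], "angular": [-1.18, 0, 0], "claw": 4}, {"delta_pos": [0, 14, -418], "angular": [-1.34, 0, 0], "claw": 4}, {"delta_pos": [0, 0, -463], "angular": [-1.49, 0, 0], "claw": 4}, {"delta_pos": [0, -10, -493], "angular": [-1.604, 0, 0], "claw": 4}, {"delta_pos": [0, -10, -493], "angular": [-1.604, 0, 0], "claw": 4}])

```text
clock: 33.67
position: [0.4533, 0.2326, 0.3087]
eef_rot: [-0.017, 0.708, 0.015, 0.706]
contact_force: [0.0, -0.4, -1.5]
opening: 0.0117
```

Run:
```python
from hh import *
shot("scene","s24",(300,20,500,340),1.8)
goal(cart([-0.075,-.055,.060]),.0358)
```

```text
t 33.73 tcp [0.4546 0.2301 0.3089] open 0.0116 F [ 0.6 -0.2 -1. ]
[[-0.0011 -0.0408  0.9992]
 [-0.0034  0.9992  0.0408]
 [-1.     -0.0033 -0.0012]]
q [-1.1086 -0.0271  0.5788  1.6702  0.0172  1.4967 -0.4905]
delta [248.9  -0.6   1.6] rotvec [ 0.005 -0.001  0.003]
```

View pics/s24.png

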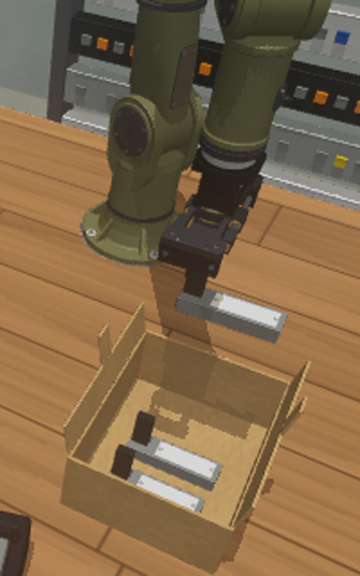

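Call:
jog_arm(deltas=[{"delta_pos": [25, 0, 0], "angular": [0, 0, 0], "claw": 4}, {"delta_pos": [60, -1, 1], "angular": [0, 0, 0], "claw": 4}, {"delta_pos": [95, -1, 1], "angular": [0, 0, 0], "claw": 4}, {"delta_pos": [130, -1, 1], "angular": [0, 0, 0], "claw": 4}, {"delta_pos": [165, -1, 1], "angular": [0, 0, 0], "claw": 4}, {"delta_pos": [195, -1, 1], "angular": [0, 0, 0], "claw": 4}, {"delta_pos": [220, -1, 1], "angular": [0, 0, 0], "claw": 4}, {"delta_pos": [236, -1, 1], "angular": [0, 0, 0], "claw": 4}, {"delta_pos": [245, -1, 1], "angular": [0, 0, 0], "claw": 4}, {"delta_pos": [248, -1, 1], "angular": [0, 0, 0], "claw": 4}, {"delta_pos": [249, -1, 1], "angular": [0, 0, 0], "claw": 4}, {"delta_pos": [249, -1, 1], "angular": [0, 0, 0], "claw": 4}])

```text
clock: 35.22
position: [0.4576, 0.2273, 0.0616]
eef_rot: [-0.013, 0.707, 0.012, 0.707]
contact_force: [0.9, 0.2, -1.9]
opening: 0.0117
```

Run:
```python
from hh import *
shot("scene","s25",(300,50,500,340),2)
st()
```

```text
t 35.27 tcp [0.4576 0.2273 0.0616] open 0.0117 F [ 0.3 -0.9 -1.8]
[[ 0.001  -0.0361  0.9993]
 [-0.0008  0.9993  0.0361]
 [-1.     -0.0008  0.001 ]]
q [-1.0577  0.1886  0.5945  1.9945 -0.1243  0.9932 -0.3673]
```

View pics/s25.png

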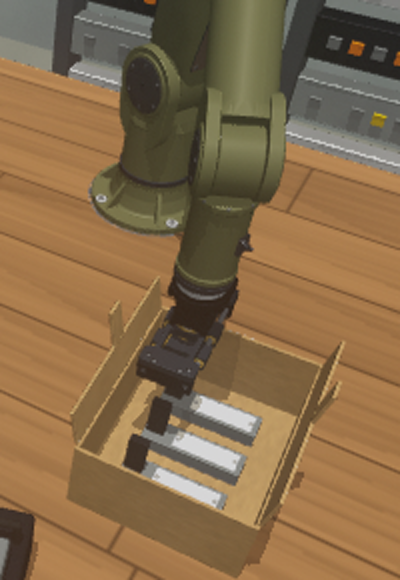

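Call:
jog_arm(deltas=[{"delta_pos": [1, 0, 0], "angular": [0, 0, 0], "claw": 4}, {"delta_pos": [1, 0, 0], "angular": [0, 0, 0], "claw": 4}, {"delta_pos": [1, 0, 0], "angular": [0, 0, 0], "claw": 40}, {"delta_pos": [1, 0, 0], "angular": [0, 0, 0], "claw": 40}, {"delta_pos": [1, 0, 0], "angular": [0, 0, 0], "claw": 40}, {"delta_pos": [-30, 0, 0], "angular": [0, 0, 0], "claw": 40}, {"delta_pos": [-85, 0, 0], "angular": [0, 0, 0], "claw": 60}, {"delta_pos": [-145, 0, 0], "angular": [0, 0, 0], "claw": 60}, {"delta_pos": [-200, 0, 0], "angular": [0, 0, 0], "claw": 60}, {"delta_pos": [-200, 60, 0], "angular": [0, 0, 0], "claw": 60}, {"delta_pos": [-200, 100, 0], "angular": [0, 0, 0], "claw": 60}])

```text
clock: 36.65
position: [0.4532, 0.33, 0.2619]
eef_rot: [-0.013, 0.707, 0.014, 0.707]
contact_force: [0.4, 0.2, -1.1]
opening: 0.0598
```

Run:
```python
from hh import *
shot("scene","s26",(320,170,480,340),3.5);shot("top","t26",(60,160,220,310),3.5)
st()
```

```text
t 36.75 tcp [0.4513 0.3328 0.2601] open 0.0602 F [-1.1  0.5  0.6]
[[-0.0007 -0.0438  0.999 ]
 [-0.0008  0.999   0.0438]
 [-1.     -0.0007 -0.0007]]
q [-1.1751  0.118   0.5401  1.638  -0.0613  1.4036 -0.5839]
```

View pics/s26.png

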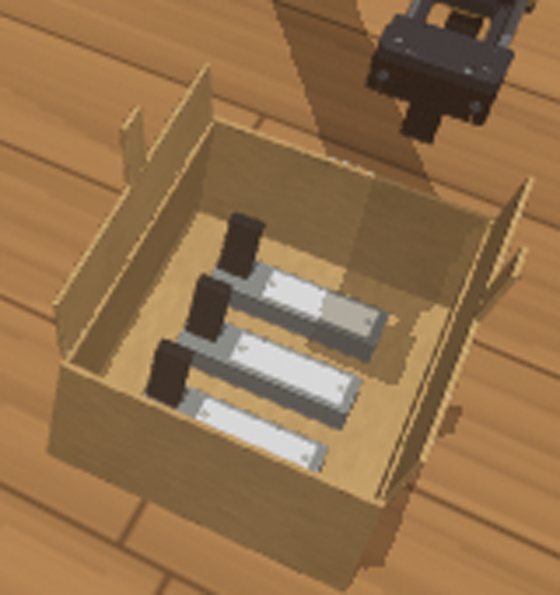

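View pics/t26.png

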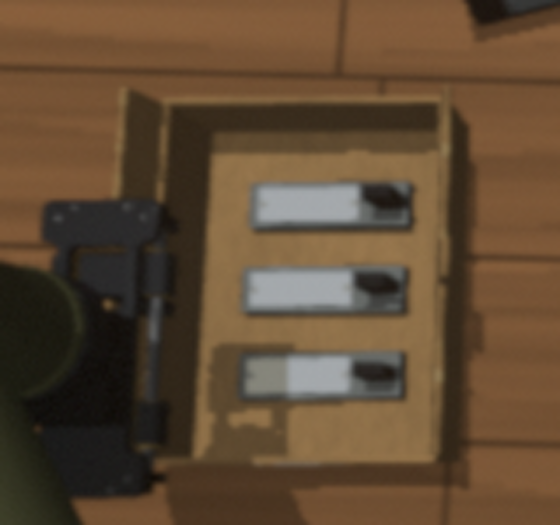

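Run:
```python
from hh import *
goal(cart([0,.134,.1885]),.0358)
a0=1.75
for a in np.linspace(a0,0.05,13)[1:]: print(round(a,2),(-92*(np.sin(a)-np.sin(a0))).round(),(-92*(np.cos(a)-np.cos(a0))).round())
```

```text
t 36.75 tcp [0.4513 0.3328 0.2601] open 0.0602 F [-1.1  0.5  0.6]
[[-0.0007 -0.0438  0.999 ]
 [-0.0008  0.999   0.0438]
 [-1.     -0.0007 -0.0007]]
q [-1.1751  0.118   0.5401  1.638  -0.0613  1.4036 -0.5839]
delta [71.5 84.2 76.6] rotvec [ 0.008 -0.001  0.001]
1.61 -1.0 -13.0
1.47 -1.0 -26.0
1.32 1.0 -39.0
1.18 5.0 -51.0
1.04 11.0 -63.0
0.9 18.0 -74.0
0.76 27.0 -83.0
0.62 37.0 -91.0
0.48 48.0 -98.0
0.33 60.0 -103.0
0.19 73.0 -107.0
0.05 86.0 -108.0
```

Call:
jog_arm(deltas=[{"delta_pos": [0, 40, 38], "angular": [0.008, 0, 0], "claw": 60}, {"delta_pos": [0, 84, 77], "angular": [0.008, 0, 0], "claw": 60}, {"delta_pos": [0, 84, 77], "angular": [0.008, 0, 0], "claw": 60}, {"delta_pos": [0, 84, 77], "angular": [0.008, 0, 0], "claw": 60}])

```text
clock: 37.25
position: [0.5277, 0.4125, 0.26]
eef_rot: [-0.011, 0.707, 0.008, 0.707]
contact_force: [0.1, -1.0, -0.2]
opening: 0.0603
```

Run:
```python
from hh import *
goal(cart([0,.134,.1885]),.0358)
shot("scene","s27",(360,130,540,340),3)
```

```text
t 37.25 tcp [0.5277 0.4125 0.26  ] open 0.0603 F [ 0.1 -1.  -0.2]
[[-0.0004 -0.0268  0.9996]
 [-0.0038  0.9996  0.0267]
 [-1.     -0.0038 -0.0005]]
q [-1.1101  0.3823  0.5546  1.3548 -0.1959  1.462  -0.5397]
delta [71.5  8.2 -3.4] rotvec [-0.009 -0.001  0.004]
```

View pics/s27.png

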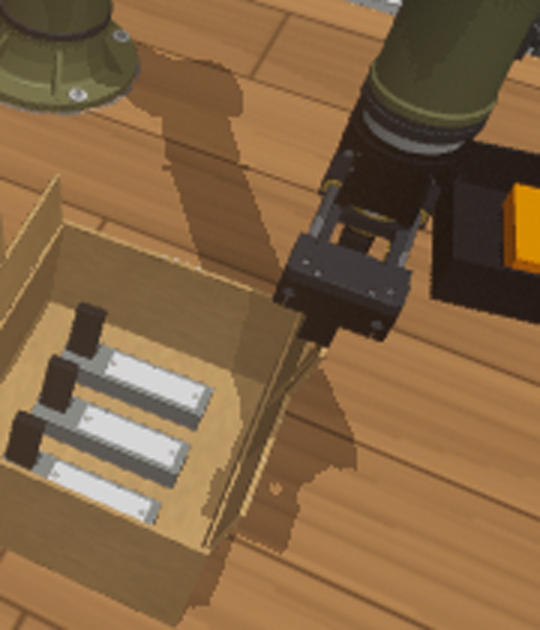

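Call:
jog_arm(deltas=[{"delta_pos": [0, 0, 0], "angular": [0, 0, 0], "claw": 60}, {"delta_pos": [0, 0, 0], "angular": [0, 0, 0], "claw": 60}])

```text
clock: 37.55
position: [0.5273, 0.4133, 0.2621]
eef_rot: [-0.01, 0.707, 0.01, 0.707]
contact_force: [0.3, -0.1, -0.1]
opening: 0.0602
```

Run:
```python
from hh import *
goal(cart([0,.134,.1885]),.0358)
```

```text
t 37.55 tcp [0.5273 0.4133 0.2621] open 0.0602 F [ 0.3 -0.1 -0.1]
[[ 0.0009 -0.0275  0.9996]
 [ 0.0005  0.9996  0.0275]
 [-1.      0.0005  0.0009]]
q [-1.1106  0.3788  0.5542  1.3548 -0.197   1.4616 -0.5397]
delta [73.6  7.  -3.1] rotvec [-0.008  0.001 -0.   ]
```

Call:
jog_arm(deltas=[{"delta_pos": [0, 7, -3], "angular": [-0.008, 0, 0], "claw": 60}, {"delta_pos": [25, 7, -3], "angular": [-0.008, 0, 0], "claw": 60}, {"delta_pos": [50, 7, -3], "angular": [-0.008, 0, 0], "claw": 60}, {"delta_pos": [73, 7, -3], "angular": [-0.008, 0, 0], "claw": 60}, {"delta_pos": [73, 7, -3], "angular": [-0.008, 0, 0], "claw": 60}, {"delta_pos": [73, 7, -3], "angular": [-0.008, 0, 0], "claw": 20}, {"delta_pos": [73, 7, -3], "angular": [-0.008, 0, 0], "claw": 20}, {"delta_pos": [73, 7, -3], "angular": [-0.008, 0, 0], "claw": 20}, {"delta_pos": [73, 7, -3], "angular": [-0.008, 0, 0], "claw": 20}])

```text
clock: 38.67
position: [0.5258, 0.4208, 0.1884]
eef_rot: [-0.013, 0.706, 0.012, 0.708]
contact_force: [0.5, 1.3, 1.1]
opening: 0.0293
```

Run:
```python
from hh import *
goal(cart([0,.134,.1885]),.0358)
shot("scene","s28",(360,130,540,340),3)
```

```text
t 38.67 tcp [0.5258 0.4208 0.1884] open 0.0293 F [0.5 1.3 1.1]
[[ 0.0035 -0.0356  0.9994]
 [-0.0005  0.9994  0.0356]
 [-1.     -0.0007  0.0034]]
q [-1.1158  0.417   0.5382  1.4536 -0.213   1.3274 -0.5291]
delta [-0.1 -0.4 -1.7] rotvec [-0.     0.003  0.001]
```

View pics/s28.png

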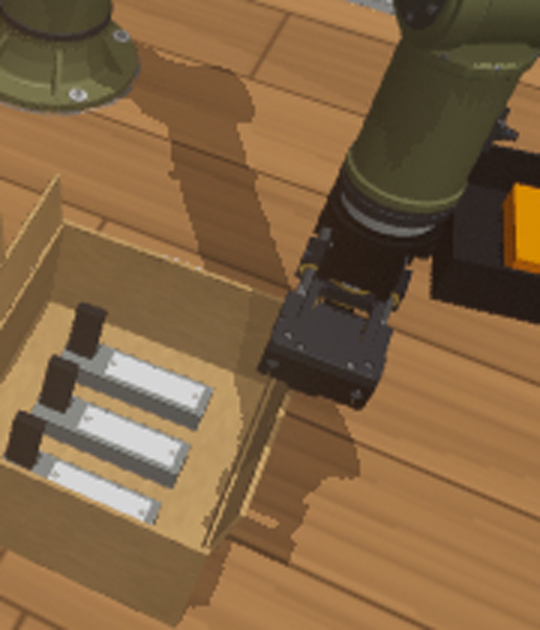

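Gripped (29 mm). Following the arc down.

Call:
jog_arm(deltas=[{"delta_pos": [-1, -13, 0], "angular": [0, 0, 0], "claw": 20}, {"delta_pos": [-1, -26, 0], "angular": [0, 0, 0], "claw": 20}, {"delta_pos": [1, -39, 0], "angular": [0, 0, 0], "claw": 20}, {"delta_pos": [5, -51, 0], "angular": [0, 0, 0], "claw": 20}, {"delta_pos": [11, -63, 0], "angular": [0, 0, 0], "claw": 20}, {"delta_pos": [18, -74, 0], "angular": [0, 0, 0], "claw": 20}, {"delta_pos": [27, -83, 0], "angular": [0, 0, 0], "claw": 20}, {"delta_pos": [37, -91, 0], "angular": [0, 0, 0], "claw": 20}, {"delta_pos": [48, -98, 0], "angular": [0, 0, 0], "claw": 20}, {"delta_pos": [60, -103, 0], "angular": [0, 0, 0], "claw": 20}, {"delta_pos": [73, -107, 0], "angular": [0, 0, 0], "claw": 20}, {"delta_pos": [85, -108, 0], "angular": [0, 0, 0], "claw": 20}])

```text
clock: 40.22
position: [0.5293, 0.3119, 0.1025]
eef_rot: [-0.013, 0.706, 0.012, 0.708]
contact_force: [6.6, 1.9, 2.0]
opening: 0.0294
```

Run:
```python
from hh import *
st()
shot("scene","s29",(320,130,500,340),3)
```

```text
t 40.23 tcp [0.5293 0.3119 0.1025] open 0.0294 F [6.6 1.9 2. ]
[[ 0.0022 -0.0351  0.9994]
 [-0.0014  0.9994  0.0351]
 [-1.     -0.0015  0.0022]]
q [-1.0379  0.3631  0.5638  1.7068 -0.2087  1.1314 -0.3793]
```

View pics/s29.png

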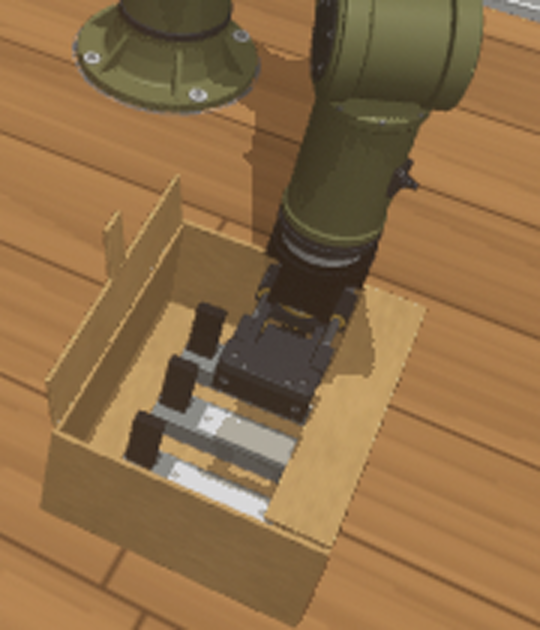

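Call:
jog_arm(deltas=[{"delta_pos": [0, 0, 0], "angular": [0, 0, 0], "claw": 60}, {"delta_pos": [0, 0, 0], "angular": [0, 0, 0], "claw": 60}, {"delta_pos": [-40, 0, 0], "angular": [0, 0, 0], "claw": 60}, {"delta_pos": [-90, 0, 0], "angular": [0, 0, 0], "claw": 60}, {"delta_pos": [-140, 0, 0], "angular": [0, 0, 0], "claw": 60}, {"delta_pos": [-160, -30, 0], "angular": [0, 0, 0], "claw": 60}, {"delta_pos": [-160, -80, 0], "angular": [0, 0, 0], "claw": 60}, {"delta_pos": [-160, -130, 0], "angular": [0, 0, 0], "claw": 60}, {"delta_pos": [-160, -160, 0], "angular": [0, 0, 0], "claw": 60}, {"delta_pos": [-160, -160, 0], "angular": [0, 0, 0], "claw": 60}, {"delta_pos": [-160, -160, 0], "angular": [0, 0, 0], "claw": 60}])

```text
clock: 41.65
position: [0.5329, 0.1541, 0.2624]
eef_rot: [-0.014, 0.708, 0.013, 0.706]
contact_force: [0.1, -0.1, -0.4]
opening: 0.0601
```

Run:
```python
from hh import *
goal(cart([0,-.134,.1885]),.0358)
shot("scene","s30",(300,130,480,340),3)
```

```text
t 41.65 tcp [0.5329 0.1541 0.2624] open 0.0601 F [ 0.1 -0.1 -0.4]
[[-0.0021 -0.0374  0.9993]
 [-0.0014  0.9993  0.0374]
 [-1.     -0.0014 -0.0022]]
q [-0.9524  0.1091  0.6787  1.6509 -0.0685  1.4084 -0.228 ]
delta [73.9 -1.6  0.9] rotvec [ 0.002 -0.002  0.001]
```

View pics/s30.png

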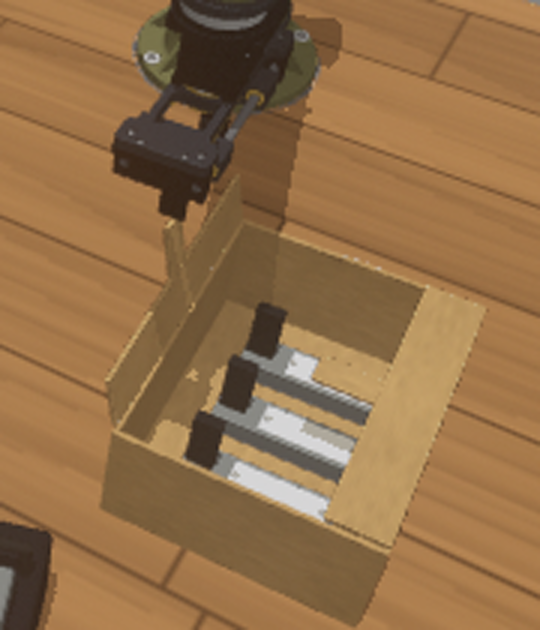

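Call:
jog_arm(deltas=[{"delta_pos": [25, -2, 1], "angular": [0, 0, 0], "claw": 60}, {"delta_pos": [50, -2, 1], "angular": [0, 0, 0], "claw": 60}, {"delta_pos": [73, -2, 1], "angular": [0, 0, 0], "claw": 60}, {"delta_pos": [73, -2, 1], "angular": [0, 0, 0], "claw": 60}, {"delta_pos": [73, -2, 1], "angular": [0, 0, 0], "claw": 20}, {"delta_pos": [73, -2, 1], "angular": [0, 0, 0], "claw": 20}, {"delta_pos": [73, -2, 1], "angular": [0, 0, 0], "claw": 20}, {"delta_pos": [73, -2, 1], "angular": [0, 0, 0], "claw": 20}])

```text
clock: 42.7
position: [0.5348, 0.151, 0.1906]
eef_rot: [-0.013, 0.707, 0.012, 0.707]
contact_force: [-0.4, -0.1, 3.0]
opening: 0.029
```

Call:
jog_arm(deltas=[{"delta_pos": [-1, 13, 0], "angular": [0, 0, 0], "claw": 20}, {"delta_pos": [-1, 26, 0], "angular": [0, 0, 0], "claw": 20}, {"delta_pos": [1, 39, 0], "angular": [0, 0, 0], "claw": 20}, {"delta_pos": [5, 51, 0], "angular": [0, 0, 0], "claw": 20}, {"delta_pos": [11, 63, 0], "angular": [0, 0, 0], "claw": 20}, {"delta_pos": [18, 74, 0], "angular": [0, 0, 0], "claw": 20}, {"delta_pos": [27, 83, 0], "angular": [0, 0, 0], "claw": 20}, {"delta_pos": [37, 91, 0], "angular": [0, 0, 0], "claw": 20}, {"delta_pos": [48, 98, 0], "angular": [0, 0, 0], "claw": 20}, {"delta_pos": [60, 103, 0], "angular": [0, 0, 0], "claw": 20}, {"delta_pos": [73, 107, 0], "angular": [0, 0, 0], "claw": 20}, {"delta_pos": [85, 108, 0], "angular": [0, 0, 0], "claw": 20}])

```text
clock: 44.2
position: [0.5312, 0.2599, 0.1041]
eef_rot: [-0.013, 0.707, 0.013, 0.707]
contact_force: [-0.8, 4.5, 2.3]
opening: 0.0291
```

Run:
```python
from hh import *
st()
shot("scene","s31",(320,130,500,340),3)
```

```text
t 44.2 tcp [0.5312 0.2599 0.1041] open 0.0291 F [-0.8  4.5  2.3]
[[ 0.0008 -0.0366  0.9993]
 [-0.0003  0.9993  0.0366]
 [-1.     -0.0003  0.0008]]
q [-1.005   0.3168  0.5996  1.764  -0.1959  1.1202 -0.3062]
```

View pics/s31.png

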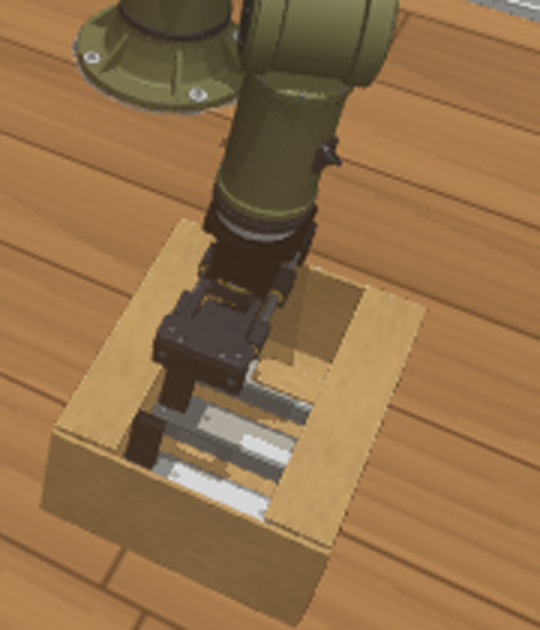

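Both appear down. Release, lift, back off and look.

Call:
jog_arm(deltas=[{"delta_pos": [0, 0, 0], "angular": [0, 0, 0], "claw": 60}, {"delta_pos": [0, 0, 0], "angular": [0, 0, 0], "claw": 60}, {"delta_pos": [-40, 0, 0], "angular": [0, 0, 0], "claw": 60}, {"delta_pos": [-90, 0, 0], "angular": [0, 0, 0], "claw": 60}, {"delta_pos": [-140, 0, 0], "angular": [0, 0, 0], "claw": 60}, {"delta_pos": [-160, -50, 0], "angular": [0, 0, 0], "claw": 60}, {"delta_pos": [-160, -110, 0], "angular": [0, 0, 0], "claw": 60}, {"delta_pos": [-160, -170, 0], "angular": [0, 0, 0], "claw": 60}, {"delta_pos": [-160, -230, 0], "angular": [0, 0, 0], "claw": 60}, {"delta_pos": [-160, -270, 0], "angular": [0, 0, 0], "claw": 60}, {"delta_pos": [-160, -270, 0], "angular": [0, 0, 0], "claw": 60}])

```text
clock: 45.62
position: [0.5402, -0.0166, 0.2654]
eef_rot: [-0.01, 0.707, 0.009, 0.707]
contact_force: [1.0, 0.6, 0.1]
opening: 0.0602
```

Run:
```python
from fit import *
st()
shot("scene","s32");shot("top","t32")
p=[0.5289,0.2864,0.0358]
W=lambda q,p:rz(p[2])@np.array(q)+[p[0],p[1],0]
cp=[]
for s,a in((1,.05),(-1,.07)):
        cp.append([W(fl(s,x,r,a,2.5),p) for x,r in((145,0),(145,55),(15,55),(15,110),(-15,110),(-15,55),(-145,55),(-145,0))])
ov("top32" if 0 else "t32","top",(90,175,200,305),4,cp,"o32t");ov("s32","scene",(320,190,480,340),4,cp,"o32s")
```

```text
t 45.62 tcp [ 0.5402 -0.0166  0.2654] open 0.0602 F [1.  0.6 0.1]
[[-0.     -0.027   0.9996]
 [-0.0026  0.9996  0.027 ]
 [-1.     -0.0026 -0.0001]]
q [-0.7915  0.0707  0.8184  1.6843 -0.0496  1.409   0.0607]Traceback (most recent call last):
  File "<stdin>", line 9, in <module>
NameError: name 'ov' is not defined. Did you mean: 'cv'?
```

View pics/s32.png

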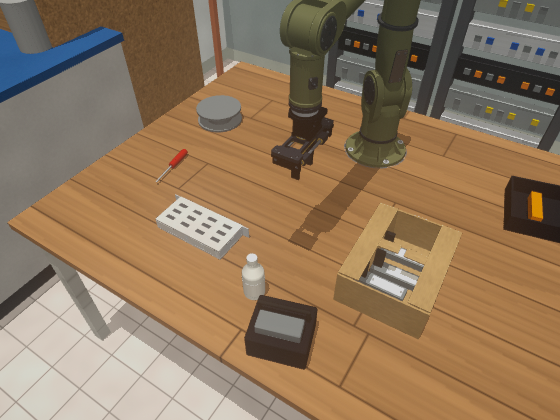

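```bash
cat > ov2.py <<'E'
from fit import *
def ov(src,n,box,s,polys,name):
    im=cv2.imread("pics/"+src+".png");x0,y0,x1,y1=box
    im=cv2.resize(im[y0:y1,x0:x1],None,fx=s,fy=s,interpolation=cv2.INTER_CUBIC)
    cv2.imwrite("pics/"+name+"r.png",im)
    for P in polys:
        u=((proj(n,np.array(P))-[x0,y0]+.5)*s-.5).round().astype(int)
        cv2.polylines(im,[u],True,(0,0,255),1)
    cv2.imwrite("pics/"+name+".png",im)
p=[0.5289,0.2864,0.0358]
W=lambda q,p:rz(p[2])@np.array(q)+[p[0],p[1],0]
cp=[]
for s,a in((1,.05),(-1,.07)):
        cp.append([W(fl(s,x,r,a,2.5),p) for x,r in((145,0),(145,55),(15,55),(15,110),(-15,110),(-15,55),(-145,55),(-145,0))])
ov("t32","top",(90,175,200,305),4,cp,"o32t");ov("s32","scene",(320,190,480,340),4,cp,"o32s")
E
python3 ov2.py
```

```text
(no output)
```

View pics/o32t.png

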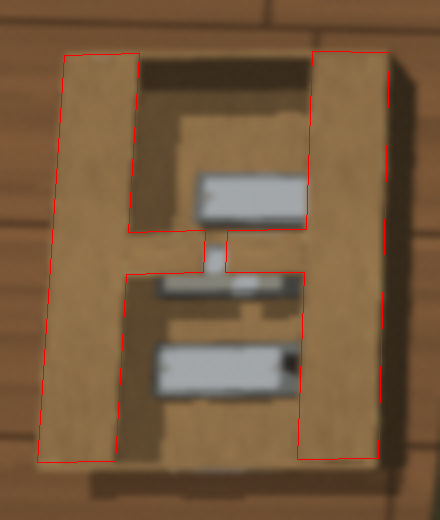

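View pics/o32s.png

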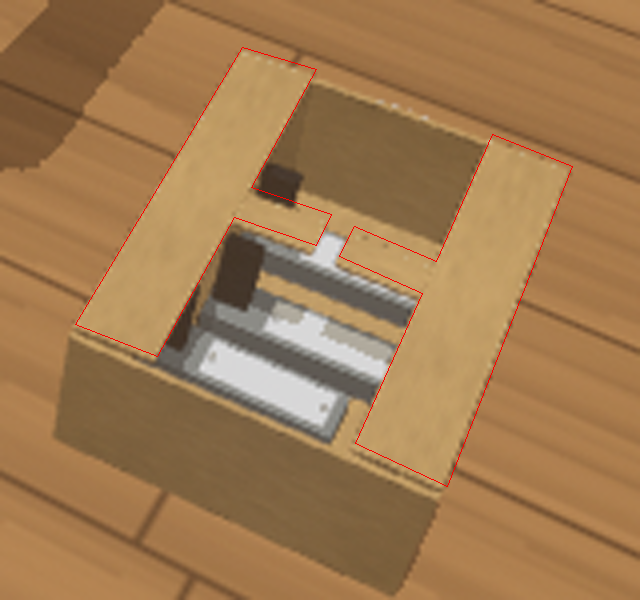

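View pics/o32sr.png

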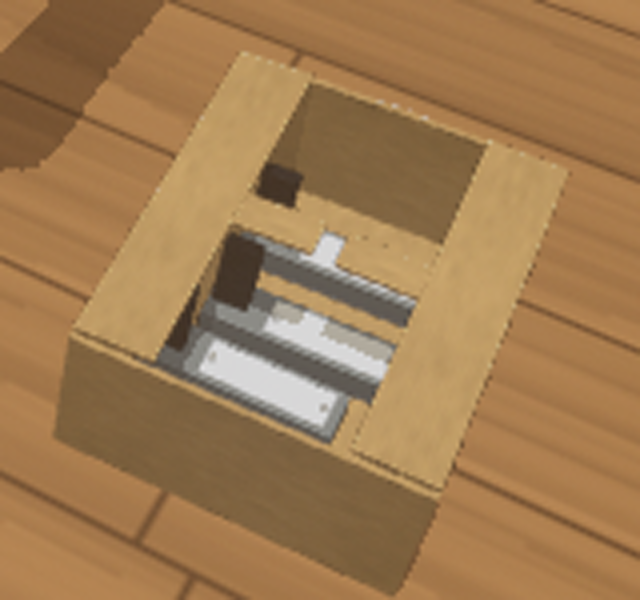

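```bash
python3 -c "
from station import manip
print(manip.finish_job())"
```

```text
the job is handed in; nothing more can be done
None
```

I packed all three cassettes and handed the job in at about 46 s on the robot clock. `finish_job` gives no verdict, so the results below are my own checks.

- **Flaps opened:** I pinched each flap by its tongue and swung it to about 1.75 rad, so both leaned back slightly.
- **Cassettes packed:** I laid the loose cassette in the carton first. The two fitted ones, in the y = +87 and +29 mm channels, came straight out level; the other two channels were empty. All three lie side by side along the carton's y, 75 mm apart.
- **Flaps shut:** The outline projected for flaps 0.05 rad (+y) and 0.07 rad (-y) ajar matches both final pictures, well inside the 0.25 rad limit.

In the last pictures the parts of the cassettes left in view lie flat, none on another, with the tabs up. Pictures taken just before closing showed all three in full. The bottle and screwdriver look to be where they started, judged by eye. The gripper ended clear, about 0.2 m to the -y side of the carton at 0.27 m height.

I saw no knock to the loose cassette and no slip of the grip. No check failed or disagreed; the pose fits left about 1–2 pixels of error, roughly 2 mm.

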